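# Pack the filter rings into the cartridge case and latch it

### The arm

A 6-joint arm with a two-finger parallel gripper is mounted at the origin on the work surface. World frame = base frame: x ahead of the robot, y to its left, z up, the work surface at z = 0. Lengths are in m, angles in rad, forces in N, time in s.
With the tool pointing down it reaches from about 0.35 to 0.85 m from the base axis. Payload 8.1 kg.
Tool frame: the origin (TCP) lies at the very end of the fingers, on their centre line; the grasp point (between the pads) lies 19 mm behind it; z points along the fingers, x is the direction in which the jaws open and shut, and the axes are right-handed (so a half turn about z gives the same grasp; the last joint's range is limited). The gripper opens to 93 mm and grips with 3 to 60 N. Pads are 15 mm wide; open, the fingers measure 128 mm over their backs; the gripper's body (75 mm by 188 mm) begins 65 mm behind the grasp point.
Start: joints at [-1.195, 0.13, 1.488, -0, 1.523, -0.085], TCP at [0.267, -0.537, 0.219] pointing down, gripper open.
Joint ranges: [-2.96, 2.96], [-0.89, 2.26], [0.02, 2.5], [-1.34, 4.48], [0, 2.73], [-2.66, 2.66]. Speed limits (rad/s): [2.39, 2.39, 2.79, 3.14, 3.14, 3.14].

### API

Orientations are given as a rotation vector (axis times angle).
In Python, from plant import robot gives the robot as it stands. The module is installed in compiled form; this text tells all that it offers.
- The arm moves only by the tool jog_arm, never from a script. Its argument "commands" is one flat list of numbers, 5 for each row, row after row: the gripper's target within -1 to 1 (shut at 1, half-way at 0, fully open at -1), then the shift along the tool's x, y, z in m, then the turn about the tool's z in degrees. A call has 1 to 20 rows; each row shifts and turns the commanded pose from where the row before left it, along the tool's axes as they then stand; what a row does not reach is not made up. A row lasts 1/12 s, in which the tool goes at most 41.7 mm and 7.16 degrees, less where a joint would pass 70% of its speed; a pose out of reach is approached as far as the arm can. A call is refused whole if a number of a shift passes 0.0417 or a number of a turn 7.16, either way. A call with a gripper value outside its range is refused whole. The fingers move at their own pace and stop on an object; "grip_force" is the grip in N (left out, the last holds). Time passes only in rows, so rows that do not move let the fingers close. It gives the time, the measured TCP pose, the force and the opening at its end, in the units of the state.
- robot.read_state(): the state, without advancing time (a new reading comes with each control period).
- robot.read_camera(name): name is "side" or "top"; returns a dict with "img" (400x640x3 uint8, blue, green, red), "vfov" (degrees; the focal length in pixels is half the picture's height over the tangent of half this angle, whatever the lens; pixels are square), "cx", "cy" (the principal point, pixels), "extrinsics" (4x4, takes a point from world to camera coordinates). Camera axes: x right, y down, z forward; pixel columns grow to the right and rows downward; lengths in m; the calibration is good to about 2 mm. A picture is of the moment at which its call begins. There is no depth.
- robot.close_job(): hands the job in, once; it reports no verdict.
Trained networks look in a picture, given as the dict that the camera call returned (one of the last four; its "shot" number tells which), for a name from the list of things; names that differ only in an ending like _2 or _b are one class to them, and where a whole thing is asked for, a point or a joint stands for the part that bears it (a point fixed in the world has none). Each returns a list of dicts, best first, with "score" (0 to 1); they miss things now and then, are a little off and sometimes report something else, mostly with a low value. They report only what shows in the picture. A call takes as long as a camera call. They do not tell look-alikes from the thing itself.
- robot.recognise(thing, picture): "box" ([centre column, centre row, width, height] as shares, 0 to 1, of the picture: columns of its width, rows of its height, round what is visible of it).
- robot.pinpoint(thing, picture): "position" ([row, column] as shares, 0 to 1, of the picture: columns of its width, rows of its height: a listed point, or the origin of a listed thing).
The state is a dict: "t": time; "q": joint angles; "dq": joint speeds; "joint_torque": joint torques, N m; "tool_pos": TCP position; "orientation": TCP orientation; "force": force on the tool from outside, world axes, zero at the start; "wrist_torque": the same for the moment, N m; "opening": finger opening in m.
Only numpy, scipy, OpenCV 4.12 (cv2) and the standard library are available. Lean on these libraries where they do the work, as an engineer would, in place of code of your own. Each camera call takes 0.05 s, during which the arm holds its last target.

### The job

Put the wound filter rings away: slide every ring up off the posts of the yellow rack, take the one standing on the counter as well, and lay them all inside the open white cartridge case. Then swing the lid fully shut, hook the latch's wire loop over the keeper on the lid while the lever is still up, and press the lever flat until it snaps over centre and holds. Leave the cups, teapot, tin and bowl standing where they are.

Things in the scene. Friction and masses are not known exactly. Their poses are not given: they have to be found in the camera images.
- case: White cartridge case, fixed: tray 132 x 190 mm outside, 122 x 180 inside, walls 76 mm high, floor 5 mm. Origin under the tray's centre, z up, own -x = its front, where a nose slopes down at 30 degrees from x -82, z 70 mm to x -166, z 22 mm. The lid is hinged on the rear (+x) rim; a steel draw latch sits mid-nose (y = 0).
- case_lid (a joint): Lid angle: 0 shut, growing as it opens up and back, 2.1 at its stop. Starts fully open, leaning back on its stop. Light hinge: below about 1.5 it falls shut slowly by itself. 190 mm wide; flat panel, top 92 mm over the counter when shut, then a front flap that slopes down at 30 degrees in line with the nose.
- lid_hinge (a point): Middle of the lid's hinge line, in the case frame at x = 68 mm, y = 0, z = 76 mm; the hinge line runs along the case's y.
- lid_edge (a point): Middle of the lid's free front edge on its outer face, 148 mm from the hinge line; in the case frame x = -80 mm, z = 71 mm when shut. With the lid open it is the top end of the lid.
- keeper (a point): Keeper: steel catch 26 mm wide on the lid's front flap: a wall 5 mm thick standing 20 mm off the flap, behind it a seat 10 mm off the flap, 26 mm deep. The point: foot of the wall's rear face, at the seat; x points up the slope (to the hinge side), z off the flap. Hooked, the loop bar's centre is at x 2.5 to 18, z 2.5 mm here; tight, x 2.5. Lid shut: case frame x -74, z 87 mm.
- latch_lever (a joint): Lever angle: 0 flat on the nose, pointing down the slope; grows as its free end swings up towards the lid (1.57 square to the slope). A light spring (0.03 N m) holds it up at its stop, 2.3, where it starts, and lifts it again if let go. With the loop hooked, it resists up to 5 N at its end, passes centre at about 0.2, snaps to 0 and stays. Below about 1.5 the loop is too short to reach the keeper.
- lever_pivot (a point): Axis of the lever, 14 mm off the nose, in the case frame at x = -119.5 mm, y = 0, z = 65 mm; the axis runs along the case's y.
- lever_tip (a point): Free end of the lever, a flat steel tongue 22 mm wide and 4 mm thick, 52 mm from its axis; the point is on the face that looks up when the lever is flat.
- latch_eye (a joint): Angle of the wire loop on its axle, which the lever carries 14 mm from the lever's axis, on its free-end side. This value minus latch_lever = the loop's slope to the nose (0 lying up the slope to the keeper, 1.57 square to it). Starts folded back at 4.5, its stop. Swings freely: falls back to the stop, or forward once past upright (slope below about 1.0).
- loop_bar (a point): Middle of the loop's end bar: round steel, 5 mm thick, 44 mm long along the case's y, 62 mm from the loop's axle, joined to it by two side wires outside the lever. Springy lengthwise (28 N for 4 mm), 20 g. Folded back, the bar stands free in the air in front of the latch and can be pinched from above or pushed.
- rack: Yellow plastic peg rack, fixed: a base 180 x 180 x 12 mm with four upright posts at x = +-47 mm, y = +-47 mm of its frame, 14 mm in diameter, tops 64 mm above the counter. Origin: under its centre, z up.
- ring1_mid (a point): String-wound filter ring, cream, outside diameter 48 mm (50 over the winding), bore 22 mm, height 30 mm, about 70 g; the point is its centre, half-way up, and z its axis. It starts on a post of the rack, if present.
- ring2_mid (a point): String-wound filter ring, cream, outside diameter 48 mm (50 over the winding), bore 22 mm, height 30 mm, about 70 g; the point is its centre, half-way up, and z its axis. It starts on a post of the rack, if present.
- ring3_mid (a point): String-wound filter ring, cream, outside diameter 48 mm (50 over the winding), bore 22 mm, height 30 mm, about 70 g; the point is its centre, half-way up, and z its axis. It starts on a post of the rack, if present.
- ring4_mid (a point): String-wound filter ring, cream, outside diameter 48 mm (50 over the winding), bore 22 mm, height 30 mm, about 70 g; the point is its centre, half-way up, and z its axis. It starts on a post of the rack, if present.
- ring5_mid (a point): String-wound filter ring, cream, outside diameter 48 mm (50 over the winding), bore 22 mm, height 30 mm, about 70 g; the point is its centre, half-way up, and z its axis. It stands flat on the counter between rack and case; it is always present.
- cup_a: Stainless cup, 72 mm wide, 75 mm high, to be left alone. Origin under its centre.
- cup_b: Stainless cup, 72 mm wide, 75 mm high, to be left alone. Origin under its centre.
- teapot: Porcelain teapot, about 110 mm wide (170 with spout and handle) and 108 mm high, to be left alone. Origin under its centre.
- tea_tin: Aluminium tea tin, 70 mm wide, 110 mm high, to be left alone. Origin under its centre.
- bowl: Small blue bowl, 90 mm wide, 45 mm high, to be left alone. Origin under its centre.
Mind the look-alikes: they are no part of the job. Leave any purple look-alike of the part that bears ring1_mid alone. What is shaped like the part that bears ring2_mid but green is not meant.

How it is judged:
By the outcome, as a careful person would: the job done as asked, in the order asked, and still so for the second after the job is handed in, with the robot touching nothing.
Of ring1, ring2, ring3, ring4 only 2 to 3 are there at a start; the rules pass over those that are not, and their reading is None.
At some moment in a run one of ring5 may be knocked a few centimetres aside while the robot is not near it.
Once in a run the grip may slacken for a moment while it holds something.
It also fails if it takes over 208 s, if anything falls off the work surface, if the arm or the gripper's body presses on something with over 40 N, if the wrist force passes 120 N, or if a joint passes its speed limit or range.

## Working session

There is one attempt and no reset: what is moved stays moved. The work goes in short steps, Python scripts to look and compute and a tool call to move; the robot and the scene stay as the last step left them, time stands still between calls to the robot, and variables do not carry over. Pictures are saved under pics/ and viewed, and the job is handed in when it is done.

Besides the shell and the picture viewer there is one more tool, called after "Request:" as name(argument=value, ...), one argument or row to a line, values as JSON. jog_arm: Moves the arm, as the interface text tells. Its arguments: {"type":"object","properties":{"commands":{"type":"array"},"grip_force":{"type":"number"}},"required":["commands"]}

```bash
mkdir -p pics; ls; cat > h.py <<'E'
import numpy as np, cv2
from scipy.spatial.transform import Rotation as R
from plant import robot
def cam(n,name=None):
    p=robot.read_camera(n)
    if name: cv2.imwrite('pics/'+name+'.png',p['img'])
    return p
def ray(p,r,c):
    E=np.array(p['extrinsics']);f=200/np.tan(np.radians(p['vfov'])/2)
    d=np.array([(c-p['cx'])/f,(r-p['cy'])/f,1.0])
    Rm=E[:3,:3];o=-Rm.T@E[:3,3];return o,Rm.T@d
def atz(p,r,c,z):
    o,d=ray(p,r,c);return o+d*(z-o[2])/d[2]
def proj(p,X):
    E=np.array(p['extrinsics']);f=200/np.tan(np.radians(p['vfov'])/2)
    v=E[:3,:3]@np.array(X)+E[:3,3];return p['cy']+f*v[1]/v[2],p['cx']+f*v[0]/v[2]
def tri(p1,a,p2,b):
    o1,d1=ray(p1,*a);o2,d2=ray(p2,*b)
    d1/=np.linalg.norm(d1);d2/=np.linalg.norm(d2)
    A=np.stack([d1,-d2],1);s=np.linalg.lstsq(A,o2-o1,rcond=None)[0]
    x1=o1+d1*s[0];x2=o2+d2*s[1];return (x1+x2)/2,np.linalg.norm(x1-x2)
def pin(t,p,n=5):
    return [(round(d['score'],2),round(d['position'][0]*400,1),round(d['position'][1]*640,1)) for d in robot.pinpoint(t,p)[:n]]
E
python3 - <<'E'
from h import *
s=robot.read_state();print(s)
a=cam('top','t0');b=cam('side','s0')
for p in(a,b):
    print(p['vfov'],p['cx'],p['cy'],np.round(p['extrinsics'],3).tolist(),p['img'].shape)
    for t in ['case','lid_hinge','lid_edge','keeper','lever_pivot','lever_tip','loop_bar','rack','ring1_mid','ring5_mid','cup_a','teapot','tea_tin','bowl']:
        print(t,pin(t,p,6))
E
```

```text
pics
{'t': 0.0, 'q': array([-1.19539168e+00,  1.31158540e-01,  1.48925893e+00,  1.53314075e-05,
        1.52298505e+00, -8.54298593e-02]), 'dq': array([ 1.38271724e-03, -4.99823701e-04, -1.82871168e-03,  7.28321625e-05,
       -9.67307851e-04,  9.43864464e-04]), 'joint_torque': array([ 3.78363562e-03, -5.59834456e+01, -4.91759777e+01,  7.68627436e-02,
        3.53704509e-02, -1.68043666e-04]), 'tool_pos': array([ 0.26662172, -0.53688463,  0.21760018]), 'orientation': array([-2.66914171e+00,  1.65481448e+00,  2.26443707e-03]), 'force': array([-0.35540204, -0.35609795,  0.66217866]), 'wrist_torque': array([-0.02447642,  0.04601625,  0.00431948]), 'opening': 0.09312942244861604}
57.00276300894872 315.2695754695853 197.36894904086037 [[-0.003, -1.0, -0.008, 0.065], [-0.987, 0.005, -0.163, 0.58], [0.163, 0.008, -0.987, 1.108], [0.0, 0.0, 0.0, 1.0]] (400, 640, 3)
case [(0.81, 213.5, 394.1), (0.32, 215.7, 418.2)]
lid_hinge [(0.62, 216.3, 421.4)]
lid_edge [(0.67, 218.4, 463.6), (0.22, 204.5, 267.0)]
keeper [(0.61, 220.2, 463.5), (0.44, 233.9, 229.8)]
lever_pivot [(0.55, 208.8, 362.7)]
lever_
[... 406 characters left out ...]
1, 0.481, -0.795, 0.255], [0.47, -0.641, -0.607, 0.984], [0.0, 0.0, 0.0, 1.0]] (400, 640, 3)
case [(0.58, 186.1, 376.7)]
lid_hinge [(0.96, 163.8, 391.4), (0.42, 263.3, 312.8)]
lid_edge [(0.85, 121.7, 408.8), (0.48, 274.4, 287.8)]
keeper [(0.65, 119.6, 407.6), (0.58, 246.7, 291.8)]
lever_pivot [(0.66, 185.6, 352.5)]
lever_tip [(0.65, 171.5, 356.3)]
loop_bar [(0.6, 181.4, 339.4)]
rack [(0.76, 272.1, 289.6)]
ring1_mid [(0.82, 287.0, 351.3), (0.7, 261.4, 315.6)]
ring5_mid [(0.75, 218.6, 309.9)]
cup_a [(0.95, 198.4, 265.0), (0.64, 246.5, 372.4)]
teapot [(0.73, 174.7, 308.1), (0.66, 181.9, 338.8), (0.5, 198.5, 260.3), (0.38, 245.0, 370.0)]
tea_tin [(0.87, 183.5, 445.0)]
bowl [(0.67, 228.3, 238.0)]
```

```bash
python3 - <<'E'
import cv2
for n,(r0,r1,c0,c1) in {'t0':(110,300,200,500),'s0':(90,310,200,500)}.items():
    im=cv2.imread(f'pics/{n}.png')[r0:r1,c0:c1]
    cv2.imwrite(f'pics/{n}z.png',cv2.resize(im,None,fx=2.65,fy=2.65,interpolation=cv2.INTER_CUBIC))
E
```

```text
(no output)
```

View pics/t0.png

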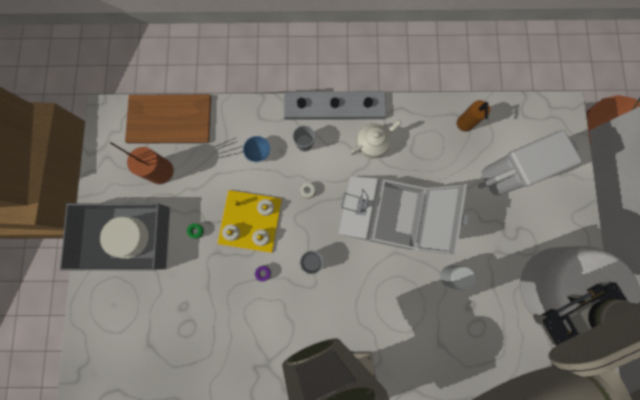

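View pics/t0z.png

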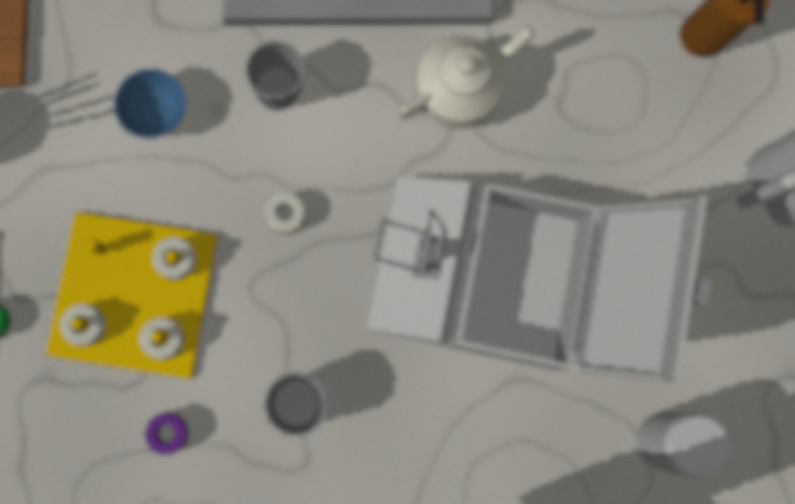

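View pics/s0z.png

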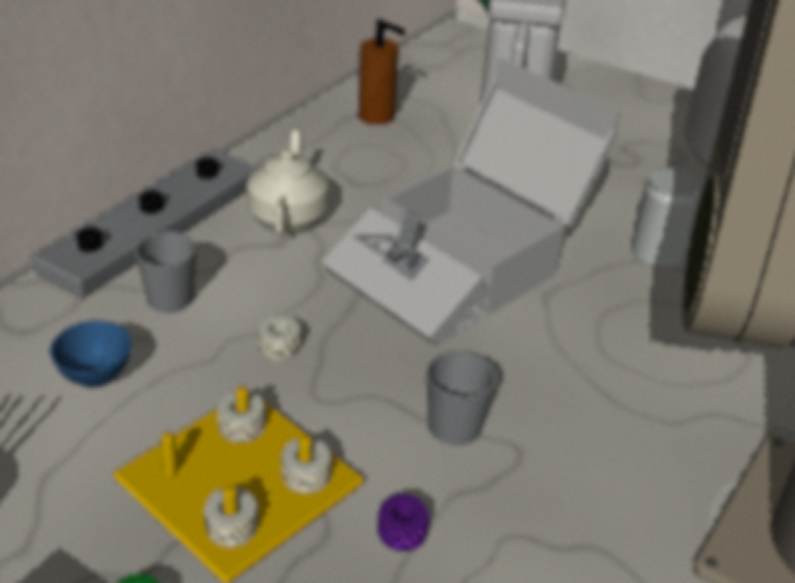

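Both views show a case with its lid open on the right, three cream rings on the yellow rack and ring5 alone at top px (306,189). The green and purple rings are look-alikes. Next I'll measure positions.

```bash
python3 - <<'E'
from h import *
import itertools
a=cam('top');b=cam('side')
P={}
for t in ['case','lid_hinge','lid_edge','keeper','lever_pivot','lever_tip','loop_bar','ring5_mid','rack','cup_a','teapot','tea_tin','bowl']:
    x=pin(t,a);y=pin(t,b)
    for i,j in itertools.product(x,y):
        X,e=tri(a,i[1:],b,j[1:]); 
        if e<0.012: print(t,np.round(X,4),round(e,4),i,j)
# rings
x=pin('ring1_mid',a,9);y=pin('ring1_mid',b,9);print(x,y)
# yellow rack: mask and corners
for p,n in((a,'t'),(b,'s')):
    hsv=cv2.cvtColor(p['img'],cv2.COLOR_BGR2HSV)
    m=cv2.inRange(hsv,(18,150,60),(35,255,255))
    m=cv2.morphologyEx(m,cv2.MORPH_CLOSE,np.ones((3,3)))
    c=max(cv2.findContours(m,0,2)[0],key=cv2.contourArea)
    h=cv2.convexHull(c); ap=cv2.approxPolyDP(h,4,True).reshape(-1,2)
    print(n,ap.tolist(),[np.round(atz(p,r,cc,0.012),3)[:2].tolist() for cc,r in ap])
E
```

```text
lid_hinge [ 0.5047 -0.2596  0.0703] 0.0059 (0.9, 219.4, 420.8) (0.55, 163.8, 394.2)
lid_edge [ 0.4989 -0.328   0.2128] 0.0003 (0.96, 216.8, 462.0) (0.61, 118.9, 410.1)
keeper [ 0.4936 -0.3382  0.1961] 0.0085 (0.82, 220.9, 464.4) (0.87, 122.8, 410.9)
lever_pivot [ 0.539  -0.0774  0.0593] 0.0071 (0.45, 210.8, 361.1) (0.44, 187.4, 354.4)
lever_tip [ 0.5502 -0.0932  0.1042] 0.0003 (0.62, 204.1, 367.5) (0.43, 172.4, 356.1)
loop_bar [ 0.5586 -0.0153  0.111 ] 0.0058 (0.59, 201.9, 341.8) (0.52, 180.8, 338.9)
ring5_mid [0.6037 0.0874 0.0129] 0.0097 (0.71, 190.8, 306.8) (0.51, 217.7, 308.9)
rack [ 0.5113  0.2773 -0.0054] 0.0032 (0.78, 220.9, 249.1) (0.89, 273.1, 290.6)
rack [0.4835 0.2218 0.2989] 0.0037 (0.78, 220.9, 249.1) (0.64, 172.1, 309.3)
rack [0.5064 0.2634 0.0822] 0.0061 (0.78, 220.9, 249.1) (0.2, 247.0, 292.5)
cup_a [0.3853 0.0741 0.0005] 0.0021 (0.71, 260.7, 312.0) (0.84, 248.7, 370.2)
teapot [ 0.7553 -0.1159  0.0287] 0.0081 (0.74, 144.1, 369.1) (0.61, 167.8, 310.8)
tea_tin [ 0.332  -0.3531  0.0078] 0.0111 (0.83, 278.9, 449.4) (0.68, 184.0, 446.8)
bowl [0.7449 0.257  0.0051] 0.0024 (0.56, 151.3, 256.9) (0.55, 229.9, 233.9)
[(0.69, 238.0, 258.6), (0.63, 273.0, 260.7), (0.6, 220.6, 250.2)] [(0.8, 288.4, 353.1), (0.68, 262.6, 316.4), (0.37, 162.9, 391.4)]
t [[229, 191], [280, 199], [271, 251], [218, 243]] [[0.609, 0.343], [0.582, 0.177], [0.415, 0.203], [0.441, 0.372]]
s [[301, 243], [336, 271], [284, 309], [243, 268], [280, 245]] [[0.549, 0.185], [0.409, 0.21], [0.439, 0.383], [0.61, 0.351], [0.591, 0.227]]
```

```bash
cat >> h.py <<'E'
from scipy.optimize import least_squares
def T(pose,pts):
    x,y,th=pose;c,s=np.cos(th),np.sin(th);p=np.atleast_2d(np.array(pts,float))
    return np.stack([x+c*p[:,0]-s*p[:,1],y+s*p[:,0]+c*p[:,1],p[:,2]],1)
def lidpt(v,ang): # v = case-frame (x,y,z) when shut -> when open by ang
    h=np.array([.068,0,.076]);d=np.array(v)-h
    c,s=np.cos(ang),np.sin(ang)
    # opening: front (-x) goes up (+z)
    return h+np.array([c*d[0]+s*d[2],d[1],-s*d[0]+c*d[2]])
def leverpt(r,ang,off=0): # along lever r, off = normal on up face
    a=np.radians(210)-ang
    return np.array([-.1195+r*np.cos(a)+off*np.sin(a)*-1*-1*(-1)*-1,0,.065+r*np.sin(a)-off*np.cos(a)]) if 0 else np.array([-.1195+r*np.cos(a)+off*np.sin(a),0,.065+r*np.sin(a)-off*np.cos(a)])
def looppt(r,eye,lev,y=0):
    ax=leverpt(.014,lev);a=np.radians(30)+(eye-lev)
    return ax+np.array([r*np.cos(a),y,r*np.sin(a)])
def draw(im,p,segs,k,off,col):
    for A,B in segs:
        a=proj(p,A);b=proj(p,B)
        q=lambda v:(int((v[1]-off[1]+.5)*k),int((v[0]-off[0]+.5)*k))
        cv2.line(im,q(a),q(b),col,1,cv2.LINE_AA)
def casesegs(pose,lid=2.1,lev=2.3,eye=4.5,parts='tnlk'):
    S=[]
    def loop(pts,close=True):
        w=T(pose,pts);n=len(w)
        for i in range(n if close else n-1):S.append((w[i],w[(i+1)%n]))
    if 't' in parts:
        loop([(-.066,-.095,.076),(.066,-.095,.076),(.066,.095,.076),(-.066,.095,.076)])
        loop([(-.061,-.09,.005),(.061,-.09,.005),(.061,.09,.005),(-.061,.09,.005)])
    if 'n' in parts: loop([(-.082,-.095,.070),(-.166,-.095,.022),(-.166,.095,.022),(-.082,.095,.070)])
    if 'l' in parts: loop([lidpt(v,lid) for v in [(.068,-.095,.076),(.068,.095,.076),(-.08,.095,.071),(-.08,-.095,.071)]])
    if 'k' in parts:
        loop([leverpt(0,lev)+[0,-.011,0],leverpt(.052,lev)+[0,-.011,0],leverpt(.052,lev)+[0,.011,0],leverpt(0,lev)+[0,.011,0]])
        loop([looppt(0,eye,lev,-.022),looppt(.062,eye,lev,-.022),looppt(.062,eye,lev,.022),looppt(0,eye,lev,.022)])
    return S
def circ(c,r,n=24):
    w=[(c[0]+r*np.cos(t),c[1]+r*np.sin(t),c[2]) for t in np.linspace(0,2*np.pi,n+1)]
    return list(zip(w[:-1],w[1:]))
def zoom(p,box,k,segs,name,col=(0,0,255)):
    r0,r1,c0,c1=box
    im=cv2.resize(p['img'][r0:r1,c0:c1],None,fx=k,fy=k,interpolation=cv2.INTER_CUBIC)
    draw(im,p,segs,k,(r0,c0),col);cv2.imwrite('pics/'+name+'.png',im)
E
python3 - <<'E'
from h import *
a=cam('top');b=cam('side')
pts={'lid_hinge':[.068,0,.076],'lid_edge':lidpt((-.08,0,.071),2.1),'lever_pivot':[-.1195,0,.065],'lever_tip':leverpt(.052,2.3),'loop_bar':looppt(.062,4.5,2.3)}
obs=[]
for p in(a,b):
    for t,v in pts.items():
        for o in pin(t,p,3): obs.append((p,v,o))
def res(x):
    out=[]
    for p,v,o in obs:
        q=proj(p,T(x,v)[0]);out+=[(q[0]-o[1]),(q[1]-o[2])]
    return out
s=least_squares(res,[.53,-.19,-1.75],loss='soft_l1',f_scale=2);print(s.x,np.round(s.fun,1))
np.save('case.npy',s.x)
zoom(a,(160,270,320,480),5,casesegs(s.x),'t1c');zoom(b,(95,225,310,450),5.5,casesegs(s.x),'s1c')
rk=(.511,.277,-np.arctan2(.163,.986))
segs=[]
for x in(-1,1):
    for y in(-1,1):
        w=T(rk,(x*.047,y*.047,.042))[0];segs+=circ(w,.025);segs+=circ((w[0],w[1],.064),.007)
bc=T(rk,[(-.09,-.09,.012),(.09,-.09,.012),(.09,.09,.012),(-.09,.09,.012)]);segs+=[(bc[i],bc[(i+1)%4]) for i in range(4)]
zoom(a,(170,265,200,330),6,segs,'t1r');zoom(b,(195,325,230,370),5.5,segs,'s1r')
E
```

```text
[ 0.53046696 -0.17999824 -1.75185671] [ 9.000e-01 -3.000e+00  1.540e+01  7.190e+01  9.700e+00  1.500e+02
 -3.400e+00 -7.400e+00  8.000e+00  1.899e+02 -4.100e+00  2.082e+02
 -4.600e+00 -4.500e+00  1.000e-01 -7.700e+00  4.880e+01  8.100e+01
  5.000e-01 -2.000e+00 -1.700e+00 -4.600e+00  1.000e-01  9.000e-01
  0.000e+00 -1.800e+00 -1.100e+00 -3.900e+00  3.000e-01 -1.000e-01]
```

View pics/t1c.png

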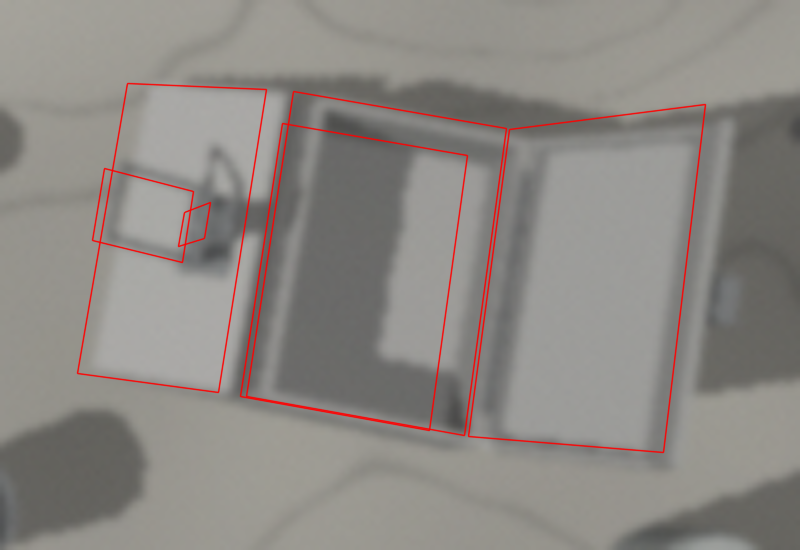

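View pics/s1c.png

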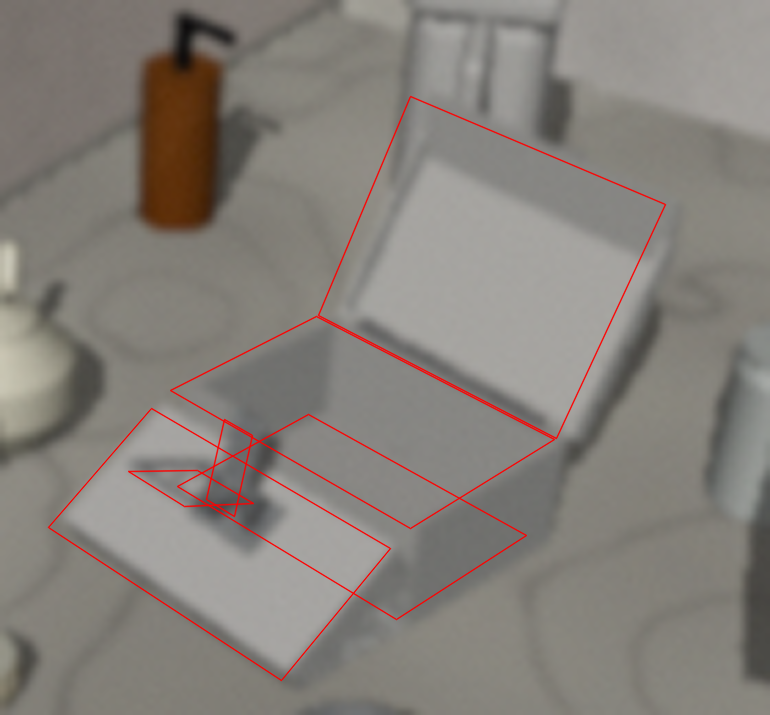

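View pics/t1r.png

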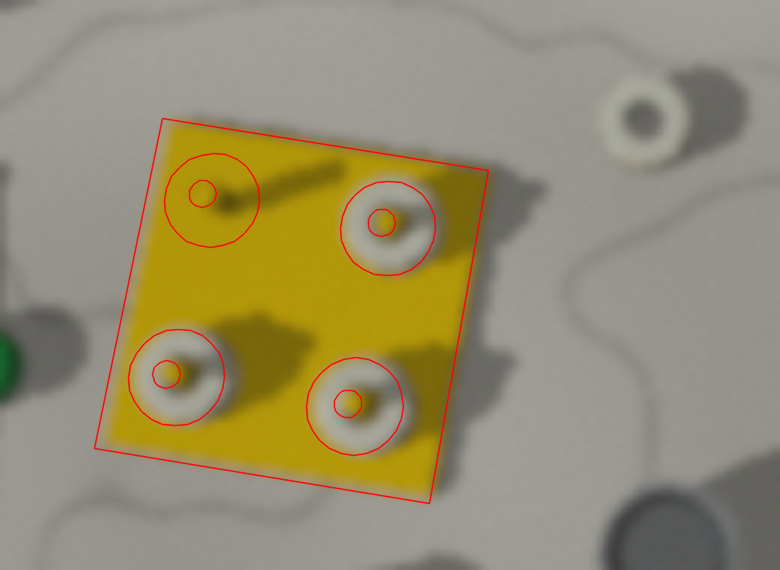

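View pics/s1r.png

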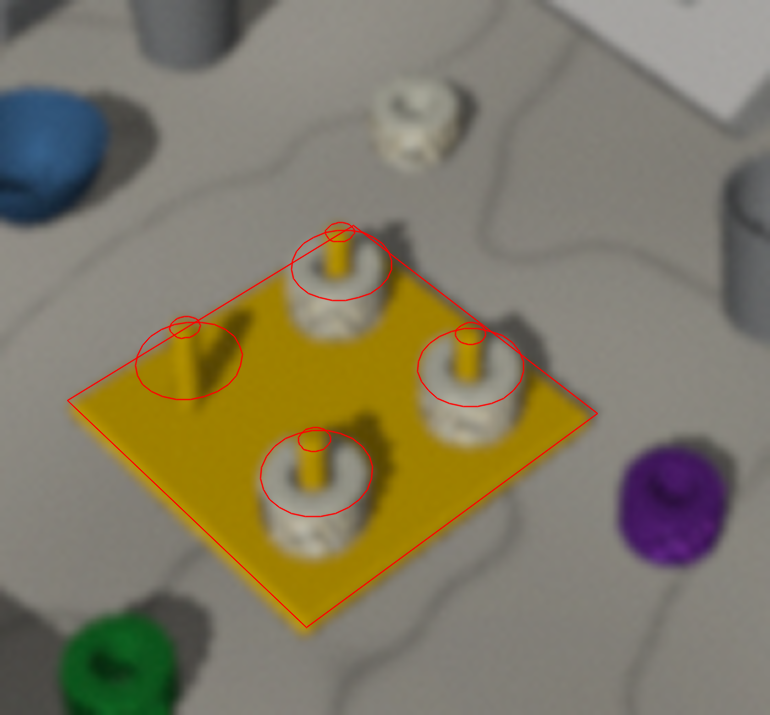

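```bash
python3 - <<'E'
from h import *
a=cam('top');b=cam('side')
cv2.imwrite('pics/ft.png',a['img']);cv2.imwrite('pics/fs.png',b['img'])
def z(p,box,k,n):
    r0,r1,c0,c1=box
    im=cv2.resize(p['img'][r0:r1,c0:c1],None,fx=k,fy=k,interpolation=cv2.INTER_CUBIC)
    im=cv2.convertScaleAbs(im,alpha=1.5,beta=-40)
    for c in range(c0,c1,10): cv2.putText(im,str(c),(int((c-c0+.5)*k),10),0,.35,(0,0,255),1);cv2.line(im,(int((c-c0+.5)*k),12),(int((c-c0+.5)*k),16),(0,0,255),1)
    for r in range(r0,r1,10): cv2.putText(im,str(r),(0,int((r-r0+.5)*k)),0,.35,(0,0,255),1)
    cv2.imwrite('pics/'+n+'.png',im)
z(a,(170,250,330,430),7.5,'t2n');z(a,(170,260,390,480),6.5,'t2l')
z(b,(160,225,315,390),9,'s2n')
z(b,(105,205,340,440),6,'s2l')
E
```

```text
(no output)
```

View pics/t2n.png

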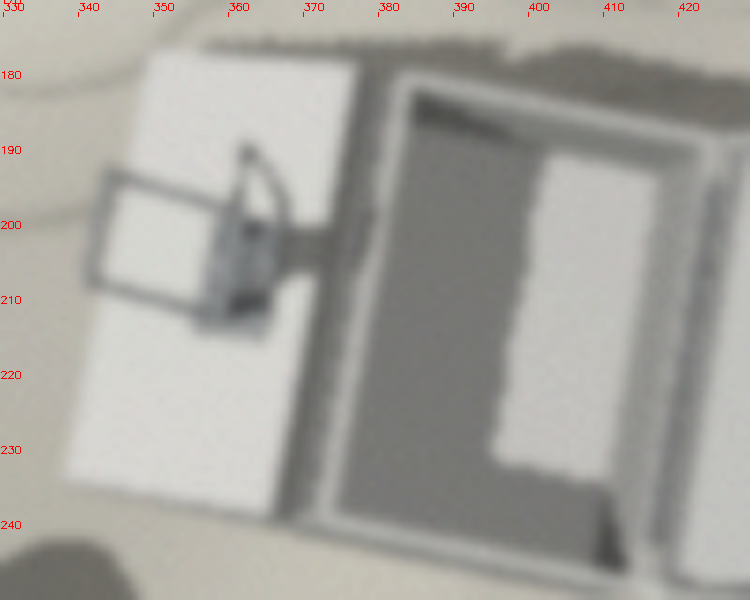

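View pics/t2l.png

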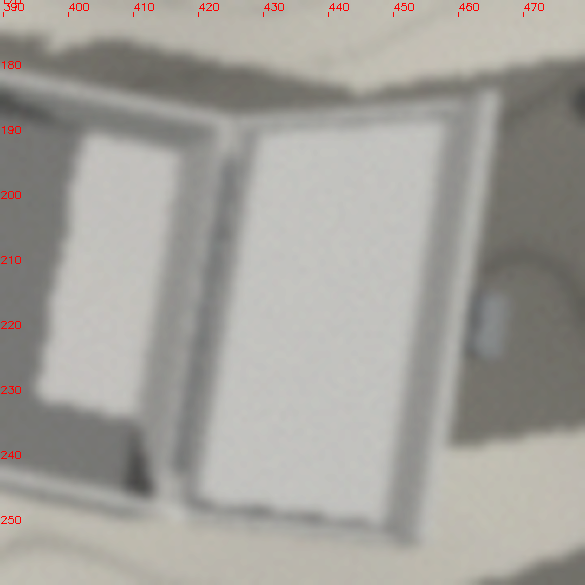

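View pics/s2n.png

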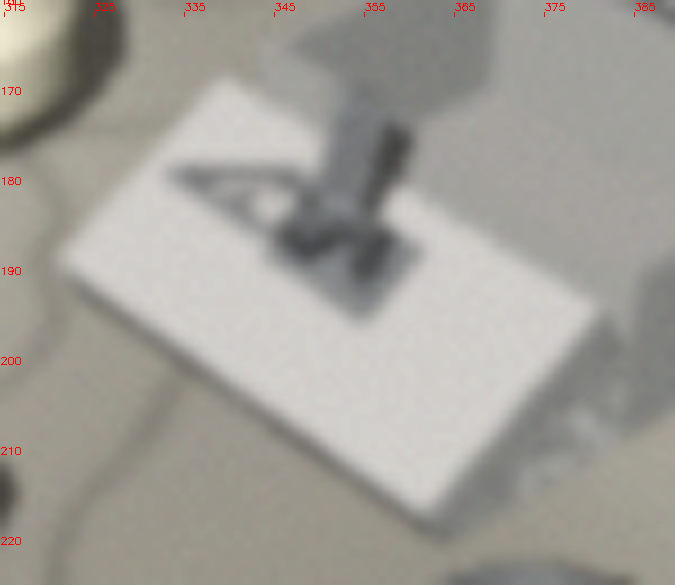

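View pics/s2l.png

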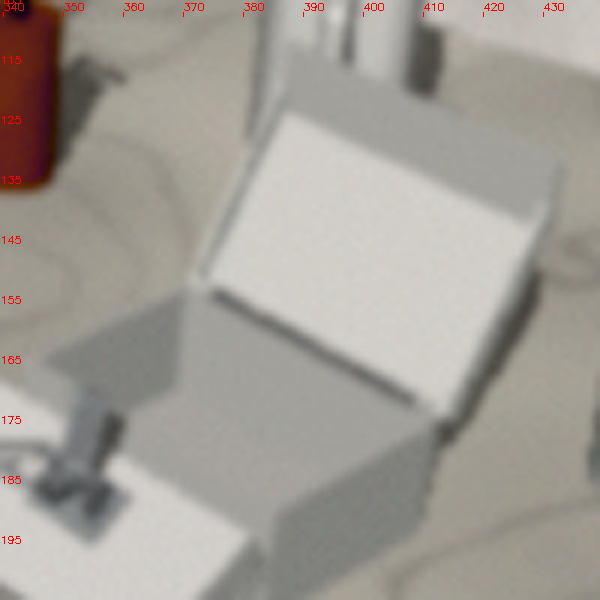

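```bash
cat > fit.py <<'E'
from h import *
a=cam('top');b=cam('side')
le=lambda y:lidpt((-.08,y,.071),2.1)
W=.095
O=[(a,(-.166,W,.022),349.5,176.4),(a,(-.166,-W,.022),338.2,233.5),(a,(-.082,W,.07),377.2,177.5),(a,(-.082,-W,.07),366.2,238.4),
(a,(-.066,.095,.076),382.2,179.1),(a,(-.066,-.095,.076),371.9,238.8),(a,(.066,.095,.076),426.2,186.8),(a,(.066,-.095,.076),414.8,248.2),
(a,looppt(.062,4.5,2.3,.022),343.9,192.2),(a,looppt(.062,4.5,2.3,-.022),341.2,207.5),
(b,(-.166,W,.022),321.4,188.6),(b,(-.166,-W,.022),362.3,216.5),(b,(-.082,W,.07),339.2,168.6),(b,(-.082,-W,.07),380.9,193.4),
(b,looppt(.062,4.5,2.3,.022),333.6,179.3),(b,looppt(.062,4.5,2.3,-.022),344.5,185.6),
(b,(.066,-.095,.076),412,176.2),(b,(-.066,-.095,.076),385.3,190.3),(b,(.066,.095,.076),371.2,152),(b,(-.066,.095,.076),346.2,164.5),
(b,le(.095),387.8,112.8),(b,le(-.095),432.8,130.3),(a,le(.095),465.7,183.3),(a,le(-.095),453.8,253.3)]
def res(x,full=False):
    out=[]
    for p,v,c,r in O:
        q=proj(p,T(x[:3],v)[0]);i=3 if p is a else 5
        out+=[q[1]+x[i+1]-c,q[0]+x[i]-r]
    return np.array(out+list(np.array(x[3:7])/1.0))
s=least_squares(res,[.53,-.18,-1.75,0,0,0,0],loss='soft_l1',f_scale=1.5)
print(np.round(s.x,4));
f=res(s.x)
for o,e in zip(O,f[:-4].reshape(-1,2)): print('t' if o[0] is a else 's',np.round(o[1],3),np.round(e,1))
np.save('case.npy',s.x[:3])
E
python3 fit.py
```

```text
[ 0.5271 -0.1898 -1.7837  0.1004  0.1846  0.6265  0.0157]
t [-0.166  0.095  0.022] [-0.1 -0.5]
t [-0.166 -0.095  0.022] [-0.5 -0. ]
t [-0.082  0.095  0.07 ] [0.1 0.4]
t [-0.082 -0.095  0.07 ] [-0.4 -0.2]
t [-0.066  0.095  0.076] [ 0.5 -0.6]
t [-0.066 -0.095  0.076] [-0.6  0.4]
t [0.066 0.095 0.076] [-1.1  0.4]
t [ 0.066 -0.095  0.076] [0.1 0.2]
t [-0.173  0.022  0.104] [0.6 0.5]
t [-0.173 -0.022  0.104] [ 0.4 -0.5]
s [-0.166  0.095  0.022] [-0.7  0.3]
s [-0.166 -0.095  0.022] [-0.8  0.6]
s [-0.082  0.095  0.07 ] [ 0.5 -0.7]
s [-0.082 -0.095  0.07 ] [0.9 0.4]
s [-0.173  0.022  0.104] [ 0.9 -0.3]
s [-0.173 -0.022  0.104] [-0.1 -0.2]
s [ 0.066 -0.095  0.076] [ 0.7 -1.4]
s [-0.066 -0.095  0.076] [ 0.2 -0.1]
s [0.066 0.095 0.076] [-0.9 -0.2]
s [-0.066  0.095  0.076] [-3.   0.2]
s [0.138 0.095 0.206] [ 0.2 -0.7]
s [ 0.138 -0.095  0.206] [0.6 2. ]
t [0.138 0.095 0.206] [-0.4  0.2]
t [ 0.138 -0.095  0.206] [ 1.1 -0.4]
```

```bash
cat >> h.py <<'E'
def tocase(w,pose=None):
    pose=np.load('case.npy') if pose is None else pose
    c,s=np.cos(pose[2]),np.sin(pose[2]);d=np.array(w)[:2]-pose[:2]
    return np.array([c*d[0]+s*d[1],-s*d[0]+c*d[1]])
def st():
    s=robot.read_state();Rm=R.from_rotvec(s['orientation']).as_matrix();ct=tocase(s['tool_pos'])
    xa=np.degrees(np.arctan2(Rm[1,0],Rm[0,0]))
    print('t %.2f'%s['t'],'case xyz mm',np.round([ct[0]*1e3,ct[1]*1e3,s['tool_pos'][2]*1e3],1),'xang %.2f'%xa,'tilt %.2f'%np.degrees(np.arccos(-Rm[2,2])),'F',np.round(s['force'],1),'op %.1f'%(s['opening']*1e3))
    return s
E
python3 - <<'E'
from h import *
s=st();print(np.degrees(np.load('case.npy')[2])+90)
rk=(.511,.277,-np.arctan2(.163,.986))
for x in(-1,1):
    for y in(-1,1):
        w=T(rk,(x*.047,y*.047,.042))[0];print(x,y,np.round(w,3),'case',np.round(tocase(w)*1e3,1))
print('ring5',tocase((.604,.087))*1e3,'cupA',tocase((.385,.074))*1e3,'tp',tocase((.755,-.116))*1e3,'tin',tocase((.332,-.353))*1e3)
a=cam('top');b=cam('side')
x=pin('ring5_mid',a);y=pin('ring5_mid',b);print(x,y)
for o in x: print(atz(a,o[1],o[2],.015))
for o in y: print(atz(b,o[1],o[2],.015))
E
```

```text
t 3.80 case xyz mm [ 394.7 -180.9  218.6] xang -63.60 tilt 0.00 F [-0.2  0.  -0.7] op 93.4
-12.199842777283578
-1 -1 [0.457 0.238 0.042] case [-403.6 -159. ]
-1 1 [0.472 0.331 0.042] case [-497.5 -163.6]
1 -1 [0.55  0.223 0.042] case [-408.3  -65.1]
1 1 [0.565 0.316 0.042] case [-502.1  -69.7]
ring5 [-286.8345178    16.71247291] cupA [-227.84856059 -194.59454745] tp [-120.32861282  207.20074973] tin [ 200.70834594 -156.16307774]
[(0.46, 189.3, 307.0)] [(0.54, 217.9, 308.3)]
[0.61248653 0.0891435  0.015     ]
[0.59828681 0.08949731 0.015     ]
```

Request:
jog_arm(
  commands=[-0.42,0,0,0,-6.4,-0.42,0,0,0,-6.4,-0.42,0,0,0,-6.4,-0.42,0,0,0,-6.4,-0.42,0,0,0,-6.4,-0.42,0,0,0,-6.4,-0.42,0,0,0,-6.5,-0.42,0,0,0,-6.5,-0.42,0.03,0,0,0,-0.42,0.03,0,0,0,-0.42,0,-0.03,0,0,-0.42,0,-0.03,0,0,-0.42,0,-0.03,0,0,-0.42,0,-0.03,0,0],
  grip_force=25,
)

```text
t: 5.17
tool_pos: [0.3511, -0.4316, 0.218]
orientation: [-3.123, 0.334, 0.001]
force: [0.7, -0.5, 1.0]
opening: 0.0658
```

```bash
python3 -c "
from h import *
st()"
```

```text
t 5.17 case xyz mm [ 273.5 -120.9  218. ] xang -12.20 tilt 0.06 F [ 0.7 -0.5  1. ] op 65.8
```

Request:
jog_arm(
  commands=[-0.42,0,-0.04,0,0,-0.42,0,-0.04,0,0,-0.42,0,-0.04,0,0,-0.42,0,-0.04,0,0,-0.42,0,-0.04,0,0,-0.42,0,-0.04,0,0,-0.42,0,-0.04,0,0,-0.42,0,-0.04,0,0,-0.42,0,-0.04,0,0,-0.42,0,-0.04,0,0,-0.42,0,-0.04,0,0,-0.42,0,-0.04,0,0,-0.42,0,-0.04,0,0,-0.42,-0.01,-0.04,0,0,-0.42,-0.01,-0.04,0,0,-0.42,-0.01,-0.04,0,0,-0.42,-0.008,-0.037,0,0,-0.42,0,0,0.03,0,-0.42,0,0,0.03,0,-0.42,0,0,0.02,0],
)

```text
t: 6.83
tool_pos: [0.4556, 0.2377, 0.1362]
orientation: [3.123, -0.33, -0.002]
force: [0.9, 0.4, -0.9]
opening: 0.0662
```

```bash
python3 - <<'E'
from h import *
s=st()
a=cam('top','t3');b=cam('side','s3')
tcp=s['tool_pos'];print(proj(a,tcp),proj(b,tcp))
rk=(.511,.277,-np.arctan2(.163,.986))
w=T(rk,(-.047,-.047,.042))[0]
segs=circ(w,.025)+circ((w[0],w[1],.064),.007)+circ(tcp,.004)
zoom(a,(170,300,190,330),5,segs,'t3z');zoom(b,(165,325,230,380),5,segs,'s3z')
E
```

```text
t 6.83 case xyz mm [-402.8 -160.2  136.2] xang -12.07 tilt 0.10 F [ 0.9  0.4 -0.9] op 66.2
(np.float64(235.84987709563282), np.float64(253.55055075152063)) (np.float64(234.436167989686), np.float64(315.64739210964797))
```

View pics/t3z.png

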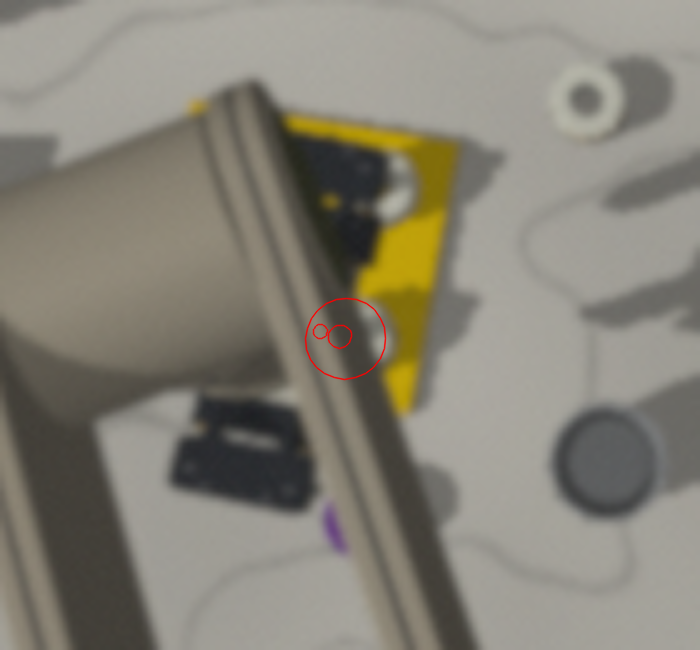

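View pics/s3z.png

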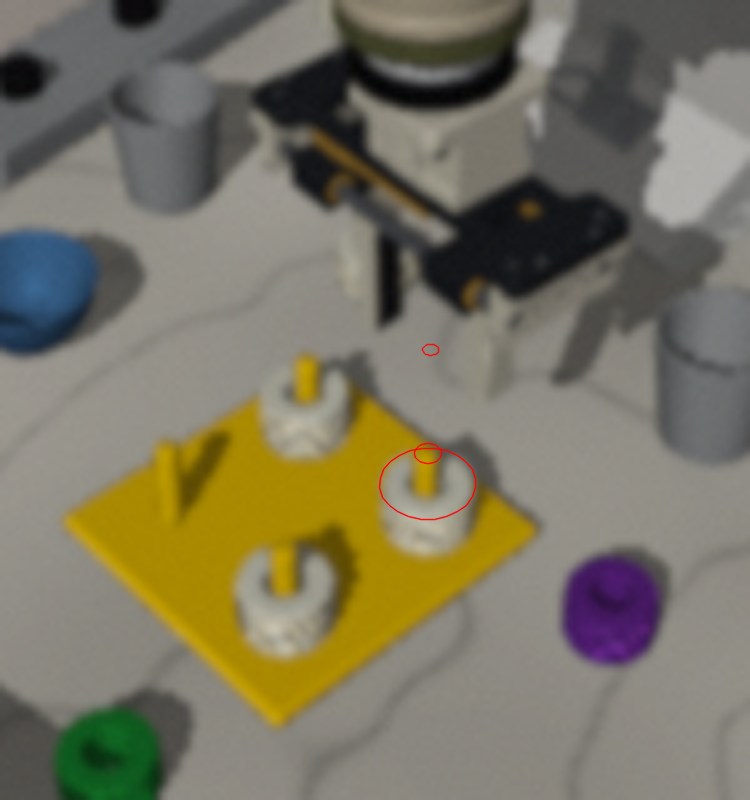

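Request:
jog_arm(
  commands=[-0.42,0.001,-0.001,0.04,0,-0.42,0,0,0.03,0,-0.42,0,0,0.025,0,-0.42,0,0,0.015,0,-0.42,0,0,0.01,0,-0.42,0,0,0,0,1,0,0,0,0,1,0,0,0,0,1,0,0,0,0,1,0,0,0,0,1,0,0,0,0,1,0,0,0,0],
  grip_force=25,
)

```text
t: 7.93
tool_pos: [0.4593, 0.2383, 0.0205]
orientation: [-3.122, 0.334, -0.004]
force: [-1.0, -1.1, 6.6]
opening: 0.0476
```

```bash
python3 -c "
from h import *
st()"
```

```text
t 7.93 case xyz mm [-404.1 -156.7   20.5] xang -12.19 tilt 0.17 F [-1.  -1.1  6.6] op 47.6
```

Request:
jog_arm(
  commands=[1,0,0,-0.01,0,1,0,0,-0.02,0,1,0,0,-0.03,0,1,0,0,-0.04,0,1,0,0,-0.04,0,1,0,0,-0.02,0,1,0,0,0,0],
)

```text
t: 8.52
tool_pos: [0.4612, 0.2391, 0.1863]
orientation: [-3.119, 0.333, -0.015]
force: [0.1, 0.2, -0.8]
opening: 0.0475
```

```bash
python3 - <<'E'
from h import *
s=st()
b=cam('side')
zoom(b,(145,325,230,400),4.5,circ(s['tool_pos'],.003),'s4z')
E
```

```text
t 8.52 case xyz mm [-405.3 -155.   186.3] xang -12.20 tilt 0.63 F [ 0.1  0.2 -0.8] op 47.5
```

View pics/s4z.png

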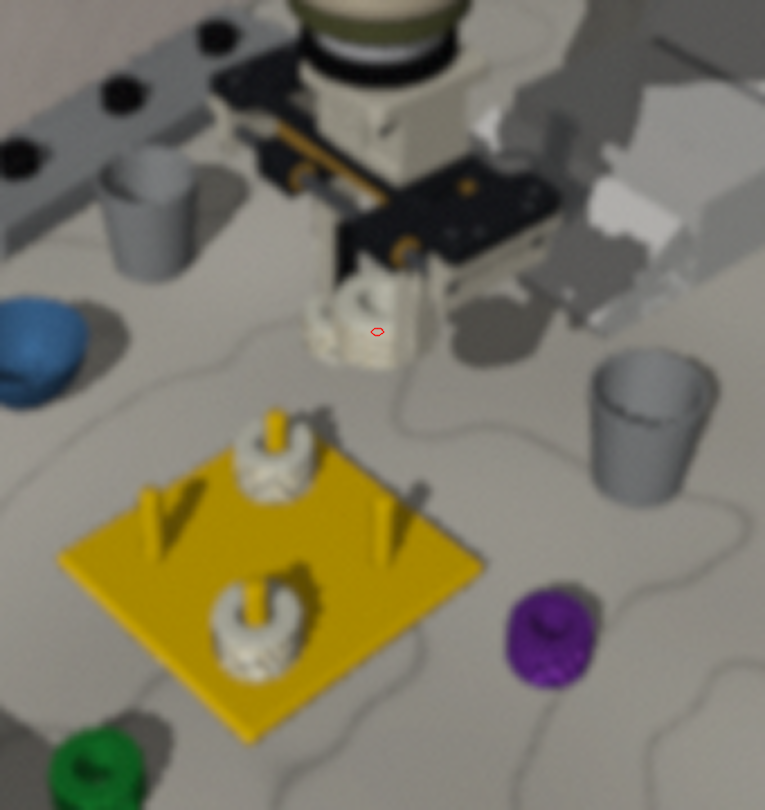

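Request:
jog_arm(
  commands=[1,0,0.02,0,0,1,0,0.033,0,0,1,0.01,0.038,0,0,1,0.012,0.038,0,0,1,0.012,0.038,0,0,1,0.012,0.038,0,0,1,0.012,0.038,0,0,1,0.012,0.038,0,0,1,0.012,0.038,0,0,1,0.012,0.038,0,0,1,0.012,0.038,0,0,1,0.01,0.038,0,0,1,0,0,0,0,1,0,0,0,0],
)

```text
t: 9.73
tool_pos: [0.4783, -0.2114, 0.1766]
orientation: [-3.122, 0.34, 0.005]
force: [-0.5, 1.5, -1.0]
opening: 0.0475
```

```bash
python3 - <<'E'
from h import *
s=st()
b=cam('side')
zoom(b,(65,225,300,450),5,circ(s['tool_pos'],.003)+casesegs(np.load('case.npy'),parts='t'),'s5z')
E
```

```text
t 9.73 case xyz mm [ 31.4 -43.1 176.6] xang -12.42 tilt 0.21 F [-0.5  1.5 -1. ] op 47.5
```

View pics/s5z.png

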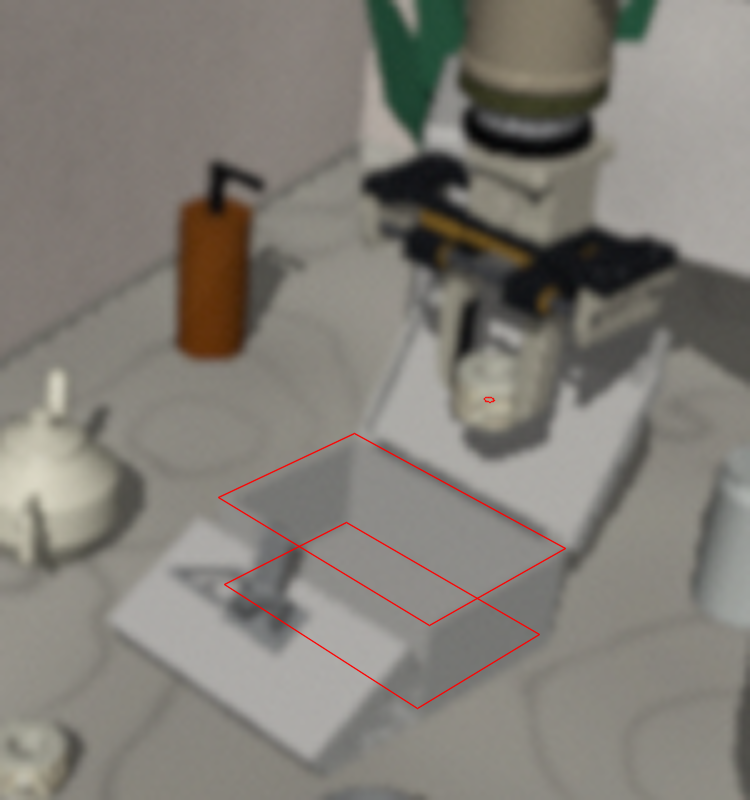

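Request:
jog_arm(
  commands=[1,0.004,-0.003,0.02,0,1,0,0,0.03,0,1,0,0,0.03,0,1,0,0,0.02,0,1,0,0,0.02,0,1,0,0,0,0,1,0,0,0,0],
)

```text
t: 10.37
tool_pos: [0.483, -0.2057, 0.0572]
orientation: [-3.122, 0.331, 0.006]
force: [-0.5, 0.1, -0.3]
opening: 0.0475
```

```bash
python3 - <<'E'
from h import *
s=st()
E
```

```text
t 10.37 case xyz mm [ 24.8 -39.7  57.2] xang -12.10 tilt 0.24 F [-0.5  0.1 -0.3] op 47.5
```

Request:
jog_arm(
  commands=[1,0,0.003,0.015,0,1,0,0,0.015,0,1,0,0,0.01,0,1,0,0,0,0,1,0,0,0,0],
)

```text
t: 10.78
tool_pos: [0.4839, -0.2105, 0.0192]
orientation: [-3.124, 0.333, 0.0]
force: [1.5, -0.7, -0.8]
opening: 0.0472
```

```bash
python3 - <<'E'
from h import *
s=st()
E
```

```text
t 10.78 case xyz mm [ 29.3 -37.8  19.2] xang -12.17 tilt 0.01 F [ 1.5 -0.7 -0.8] op 47.2
```

Request:
jog_arm(
  commands=[1,0,0,0.004,0,1,0,0,0,0,-0.22,0,0,0,0,-0.22,0,0,0,0,-0.22,0,0,0,0,-0.22,0,0,-0.015,0,-0.22,0,0,-0.03,0,-0.25,0,0,-0.035,0,-0.3,0,0,-0.04,0,-0.42,0,0,-0.03,0,-0.42,0,0,0,0],
)

```text
t: 11.7
tool_pos: [0.4876, -0.213, 0.1732]
orientation: [3.119, -0.333, 0.018]
force: [0.1, 0.3, 1.1]
opening: 0.0653
```

```bash
python3 - <<'E'
from h import *
s=st()
a=cam('top');b=cam('side')
c=np.load('case.npy')
zoom(b,(65,225,300,450),5,circ(s['tool_pos'],.003)+casesegs(c,parts='t'),'s6z')
zoom(a,(160,270,320,480),5,casesegs(c,parts='t'),'t6z')
print(pin('ring1_mid',a),pin('ring1_mid',b))
E
```

```text
t 11.70 case xyz mm [ 31.  -33.6 173.2] xang -12.20 tilt 0.71 F [0.1 0.3 1.1] op 65.3
[(0.62, 227.9, 405.0), (0.58, 273.1, 257.3)] [(0.69, 285.6, 348.4), (0.67, 226.4, 303.6), (0.65, 180.7, 388.8)]
```

View pics/s6z.png

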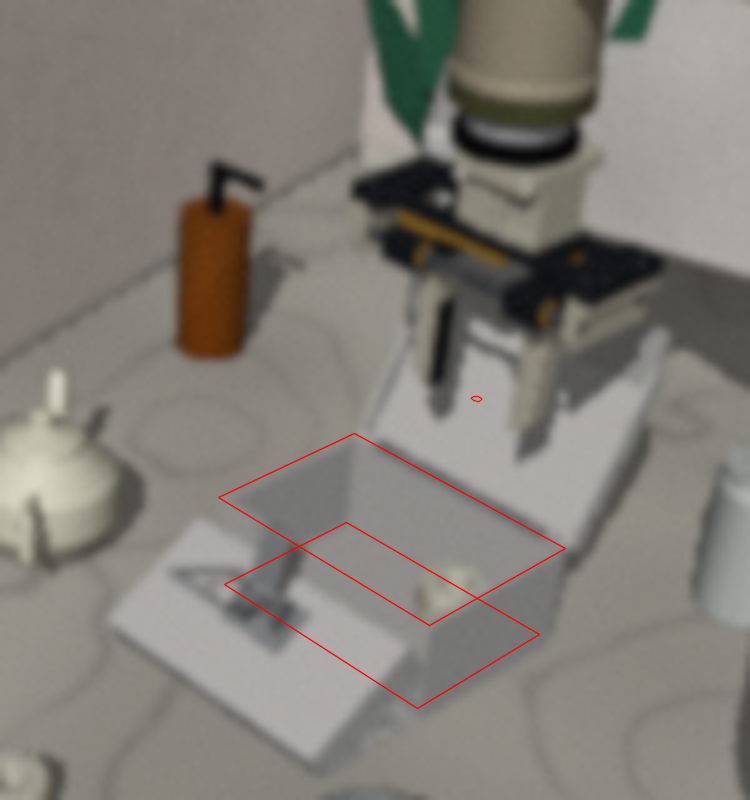

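View pics/t6z.png

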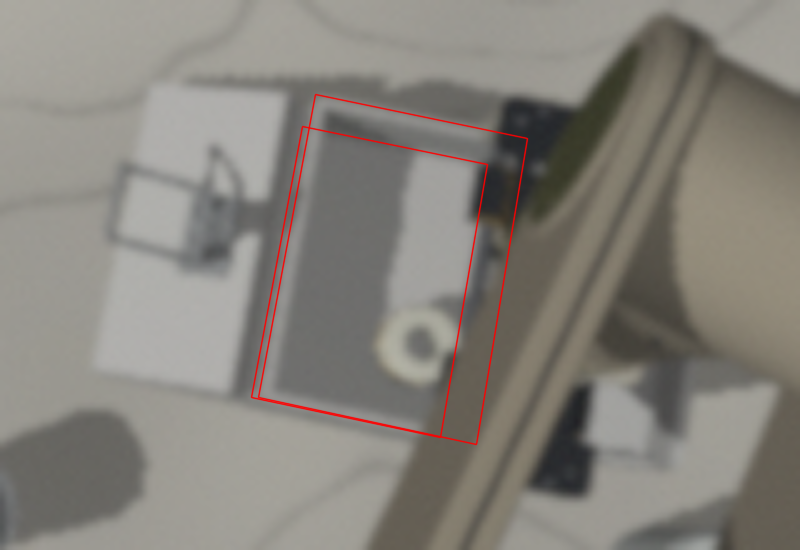

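Request:
jog_arm(
  commands=[-0.42,0,-0.02,0,0,-0.42,0,-0.033,0,0,-0.42,0,-0.04,0,0,-0.42,0,-0.04,0,0,-0.42,0,-0.04,0,0,-0.42,-0.005,-0.04,0,0,-0.42,-0.005,-0.04,0,0,-0.42,-0.005,-0.04,0,0,-0.42,-0.005,-0.04,0,0,-0.42,-0.005,-0.04,0,0,-0.42,-0.005,-0.033,0,0,-0.42,0,-0.02,0,0,-0.42,0,-0.013,0,0,-0.42,0,0,0.03,0,-0.42,0,0,0.03,0,-0.42,0,0,0,0,-0.42,0,0,0,0],
)

```text
t: 13.32
tool_pos: [0.5447, 0.2232, 0.1015]
orientation: [3.121, -0.334, -0.01]
force: [0.5, -0.3, 0.9]
opening: 0.0661
```

```bash
python3 - <<'E'
from h import *
s=st()
b=cam('side')
zoom(b,(165,325,230,400),4.5,circ(s['tool_pos'],.003),'s7z')
E
```

```text
t 13.32 case xyz mm [-407.4  -70.1  101.5] xang -12.23 tilt 0.41 F [ 0.5 -0.3  0.9] op 66.1
```

View pics/s7z.png

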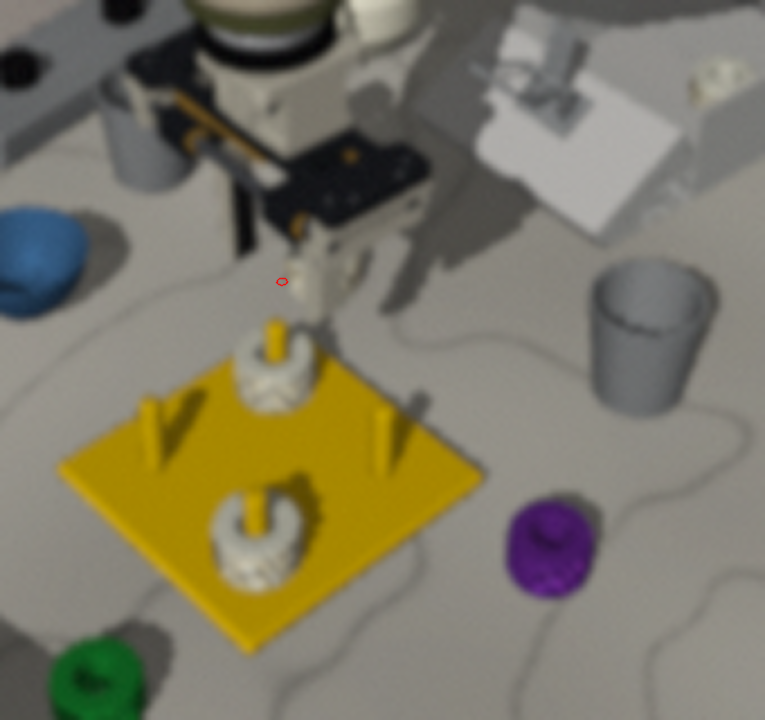

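Request:
jog_arm(
  commands=[-0.42,0.005,-0.001,0.02,0,-0.42,0,0,0.025,0,-0.42,0,0,0.02,0,-0.42,0,0,0.01,0,-0.42,0,0,0.006,0,-0.42,0,0,0,0,1,0,0,0,0,1,0,0,0,0,1,0,0,0,0,1,0,0,0,0,1,0,0,0,0,1,0,0,0,0],
)

```text
t: 14.37
tool_pos: [0.5533, 0.2248, 0.0252]
orientation: [-3.123, 0.334, -0.003]
force: [-0.9, -0.2, 6.9]
opening: 0.0463
```

```bash
python3 - <<'E'
from h import *
s=st()
E
```

```text
t 14.37 case xyz mm [-410.8  -62.    25.2] xang -12.19 tilt 0.13 F [-0.9 -0.2  6.9] op 46.3
```

Request:
jog_arm(
  commands=[-0.42,0,0,0,0,-0.42,0,0,0,0,-0.42,0,0,0,0,-0.42,0,0,0,0],
)

```text
t: 14.7
tool_pos: [0.552, 0.2244, 0.0234]
orientation: [3.124, -0.334, -0.001]
force: [-0.3, 0.3, -0.0]
opening: 0.0651
```

```bash
python3 - <<'E'
from h import *
s=st()
E
```

```text
t 14.70 case xyz mm [-410.2  -63.1   23.4] xang -12.20 tilt 0.02 F [-0.3  0.3 -0. ] op 65.1
```

Request:
jog_arm(
  commands=[-0.42,-0.001,0.001,0.006,0,-0.42,0,0,0,0,-0.42,0,0,0,0,1,0,0,0,0,1,0,0,0,0,1,0,0,0,0,1,0,0,0,0,1,0,0,0,0],
)

```text
t: 15.37
tool_pos: [0.5512, 0.2238, 0.0178]
orientation: [-3.124, 0.334, -0.0]
force: [-0.2, 0.0, 0.7]
opening: 0.0468
```

```bash
python3 - <<'E'
from h import *
s=st()
E
```

```text
t 15.37 case xyz mm [-409.4  -63.8   17.8] xang -12.20 tilt 0.02 F [-0.2  0.   0.7] op 46.8
```

Request:
jog_arm(
  commands=[1,0,0,-0.01,0,1,0,0,-0.025,0,1,0,0,-0.035,0,1,0,0,-0.04,0,1,0,0,-0.04,0,1,0,0.01,-0.005,0,1,0,0.022,0,0,1,0.01,0.035,0,0,1,0.013,0.04,0,0,1,0.013,0.04,0,0,1,0.013,0.04,0,0,1,0.013,0.04,0,0,1,0.013,0.04,0,0,1,0.013,0.04,0,0,1,0.01,0.04,0,0,1,0.005,0.04,0,0,1,0,0.03,0,0,1,0,0.02,0,0,1,0,0,0,0,1,0,0,0,0],
)

```text
t: 17.03
tool_pos: [0.5588, -0.2239, 0.173]
orientation: [-3.123, 0.338, -0.0]
force: [-0.3, 0.7, 0.1]
opening: 0.0467
```

```bash
python3 - <<'E'
from h import *
s=st()
b=cam('side')
zoom(b,(65,325,230,450),3,circ(s['tool_pos'],.003),'s8z')
E
```

```text
t 17.03 case xyz mm [ 26.6  38.2 173. ] xang -12.34 tilt 0.02 F [-0.3  0.7  0.1] op 46.7
```

View pics/s8z.png

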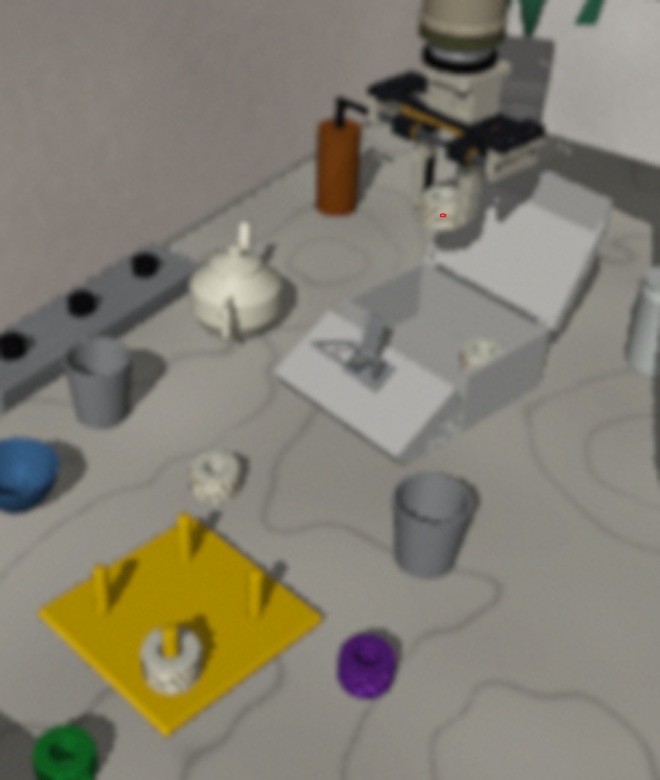

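Request:
jog_arm(
  commands=[1,0.001,0.001,0.02,0,1,0,0,0.03,0,1,0,0,0.03,0,1,0,0,0.03,0,1,0,0,0.02,0,1,0,0,0.01,0,1,0,0,0,0,1,0,0,0,0],
)

```text
t: 17.75
tool_pos: [0.5604, -0.2231, 0.0332]
orientation: [-3.124, 0.332, 0.0]
force: [-0.7, 0.2, 0.0]
opening: 0.0471
```

```bash
python3 - <<'E'
from h import *
s=st()
E
```

```text
t 17.75 case xyz mm [25.5 39.6 33.2] xang -12.13 tilt 0.01 F [-0.7  0.2  0. ] op 47.1
```

Request:
jog_arm(
  commands=[1,0,0.002,0.015,0,1,0,0,0.006,0,1,0,0,0,0,1,0,0,0,0,-0.22,0,0,0,0,-0.22,0,0,0,0,-0.22,0,0,0,0,-0.22,0,0,-0.015,0,-0.22,0,0,-0.03,0,-0.25,0,0,-0.035,0,-0.3,0,0,-0.04,0,-0.42,0,0,-0.04,0,-0.42,0,0,0,0],
)

```text
t: 18.83
tool_pos: [0.5641, -0.2283, 0.1827]
orientation: [3.118, -0.333, 0.022]
force: [1.2, -0.5, 2.2]
opening: 0.0652
```

```bash
python3 - <<'E'
from h import *
s=st()
a=cam('top');b=cam('side')
c=np.load('case.npy')
zoom(a,(160,270,320,480),5,casesegs(c,parts='t'),'t9z')
print(pin('ring1_mid',a),pin('ring1_mid',b))
x=pin('ring5_mid',a);y=pin('ring5_mid',b);print(x,y)
for p,l in((a,x),(b,y)):
    for o in l: w=atz(p,o[1],o[2],.015);print(w,tocase(w)*1e3)
E
```

```text
t 18.83 case xyz mm [ 29.7  44.3 182.7] xang -12.20 tilt 0.86 F [ 1.2 -0.5  2.2] op 65.2
[(0.48, 232.1, 402.1), (0.44, 270.0, 260.0)] [(0.58, 285.8, 350.5), (0.52, 183.1, 389.1)]
[(0.73, 193.4, 296.8)] [(0.59, 221.3, 304.8), (0.5, 172.9, 354.4)]
[0.59916299 0.12214002 0.015     ] [-320.15878221    4.55883331]
[0.59682413 0.10823866 0.015     ] [-306.07711239    5.21046443]
[ 0.62171145 -0.20211769  0.015     ] [-7.98894943 95.12089483]
```

View pics/t9z.png

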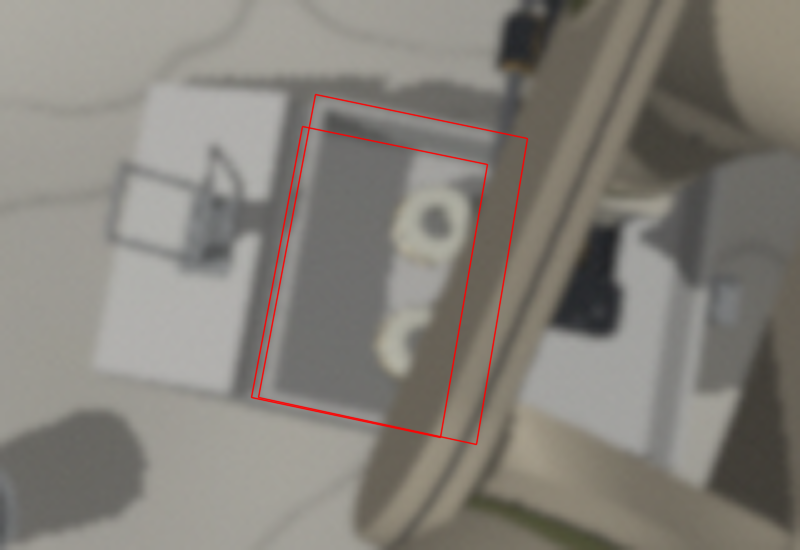

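Request:
jog_arm(
  commands=[-0.42,0,-0.02,0,0,-0.42,0,-0.03,0,0,-0.42,-0.016,-0.037,0,0,-0.42,-0.017,-0.037,0,0,-0.42,-0.017,-0.037,0,0,-0.42,-0.017,-0.037,0,0,-0.42,-0.017,-0.037,0,0,-0.42,-0.017,-0.037,0,0,-0.42,-0.017,-0.037,0,0,-0.42,-0.017,-0.037,0,0,-0.42,-0.017,-0.037,0,0,-0.42,-0.017,-0.037,0,0,-0.42,-0.017,-0.037,0,0,-0.42,-0.017,-0.035,0,0,-0.42,-0.005,-0.03,0,0,-0.42,0,-0.005,0.03,0,-0.42,0,0,0.03,0,-0.42,0,0,0.01,0,-0.42,0,0,0,0,-0.42,0,0,0,0],
)

```text
t: 20.8
tool_pos: [0.4667, 0.3322, 0.1006]
orientation: [3.122, -0.334, -0.004]
force: [0.0, 0.2, 1.3]
opening: 0.066
```

```bash
python3 - <<'E'
from h import *
s=st()
b=cam('side')
zoom(b,(165,325,230,400),4.5,circ(s['tool_pos'],.003),'s10z')
E
```

```text
t 20.80 case xyz mm [-497.5 -169.3  100.6] xang -12.22 tilt 0.18 F [0.  0.2 1.3] op 66.0
```

View pics/s10z.png

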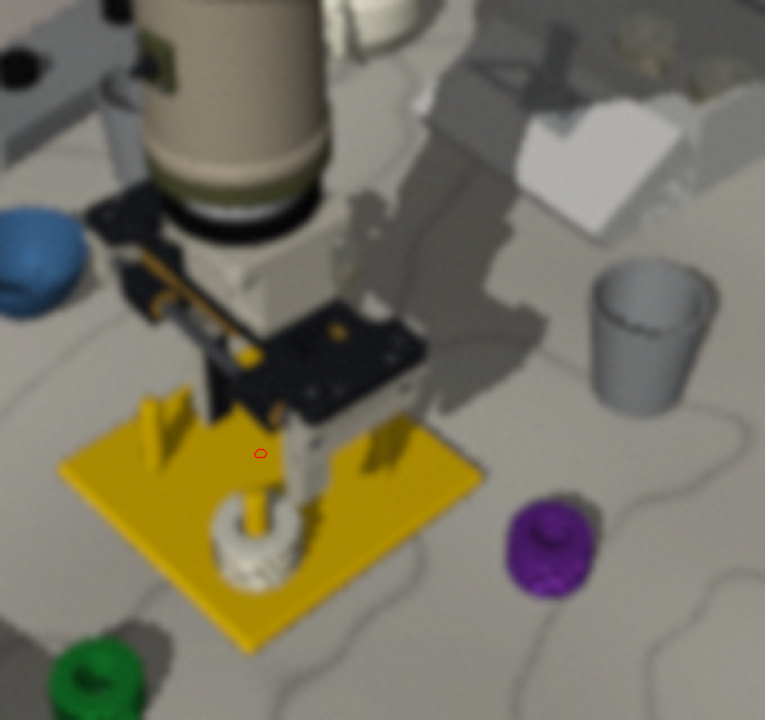

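Request:
jog_arm(
  commands=[-0.42,0.005,0,0.02,0,-0.42,0,0,0.025,0,-0.42,0,0,0.02,0,-0.42,0,0,0.013,0,-0.42,0,0,0.008,0,-0.42,0,0,0,0,-0.42,0,0,0,0],
)

```text
t: 21.43
tool_pos: [0.4731, 0.3322, 0.0167]
orientation: [-3.123, 0.334, -0.001]
force: [0.1, 0.7, 0.8]
opening: 0.0658
```

```bash
python3 - <<'E'
from h import *
s=st()
E
```

```text
t 21.43 case xyz mm [-498.9 -163.    16.7] xang -12.21 tilt 0.07 F [0.1 0.7 0.8] op 65.8
```

Now close and lift.

Request:
jog_arm(
  commands=[1,0,0,0,0,1,0,0,0,0,1,0,0,0,0,1,0,0,0,0,1,0,0,0,0,1,0,0,0,0,1,0,0,-0.01,0,1,0,0,-0.025,0,1,0,0,-0.035,0,1,0,0,-0.04,0,1,0,0,-0.04,0,1,0,0,0,0],
)

```text
t: 22.43
tool_pos: [0.4766, 0.3345, 0.1764]
orientation: [-3.115, 0.333, -0.018]
force: [0.7, 0.5, 0.9]
opening: 0.0487
```

```bash
python3 - <<'E'
from h import *
s=st()
E
```

```text
t 22.43 case xyz mm [-501.8 -160.1  176.4] xang -12.19 tilt 0.81 F [0.7 0.5 0.9] op 48.7
```

Request:
jog_arm(
  commands=[1,0,0.015,0,0,1,0.004,0.03,0,0,1,0.012,0.037,0,0,1,0.012,0.037,0,0,1,0.012,0.037,0,0,1,0.012,0.037,0,0,1,0.012,0.037,0,0,1,0.012,0.037,0,0,1,0.012,0.037,0,0,1,0.012,0.037,0,0,1,0.012,0.037,0,0,1,0.012,0.037,0,0,1,0.012,0.03,0,0,1,0,0.02,0,0,1,0,0.006,0,0,1,0,0,0,0,1,0,0,0,0],
)

```text
t: 23.85
tool_pos: [0.5057, -0.1565, 0.1656]
orientation: [-3.123, 0.335, 0.0]
force: [0.3, 0.3, 0.0]
opening: 0.0482
```

```bash
python3 - <<'E'
from h import *
s=st()
b=cam('side')
zoom(b,(65,325,230,450),3,circ(s['tool_pos'],.003),'s11z')
E
```

```text
t 23.85 case xyz mm [-28.1 -27.9 165.6] xang -12.23 tilt 0.04 F [0.3 0.3 0. ] op 48.2
```

View pics/s11z.png

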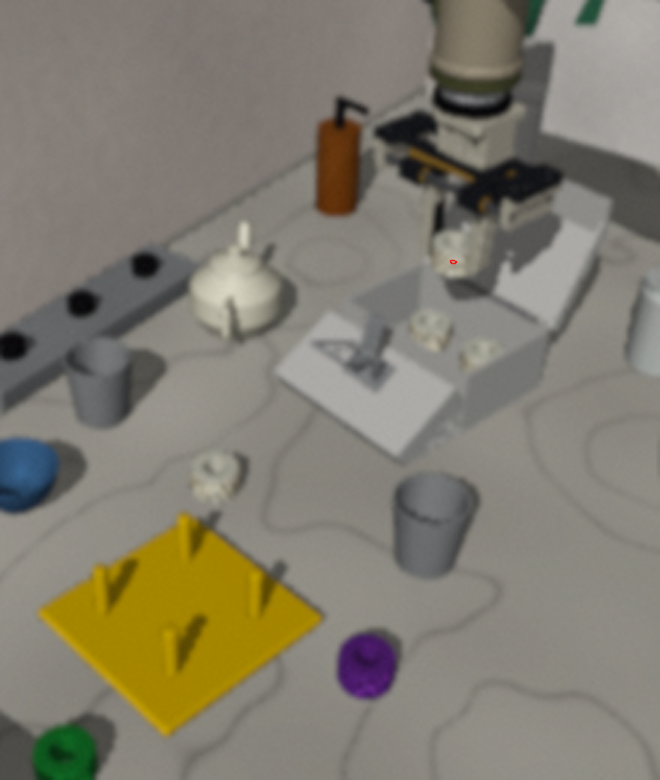

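Request:
jog_arm(
  commands=[1,-0.011,0,0.01,0,1,0,0,0.03,0,1,0,0,0.035,0,1,0,0,0.035,0,1,0,0,0.02,0,1,0,0,0.01,0,1,0,0,0,0,1,0,0,0,0],
)

```text
t: 24.57
tool_pos: [0.4956, -0.154, 0.0263]
orientation: [-3.124, 0.332, -0.0]
force: [-0.1, 0.2, -0.8]
opening: 0.0482
```

```bash
python3 - <<'E'
from h import *
s=st()
E
```

```text
t 24.57 case xyz mm [-28.4 -38.3  26.3] xang -12.12 tilt 0.01 F [-0.1  0.2 -0.8] op 48.2
```

Request:
jog_arm(
  commands=[1,0,0,0.01,0,1,0,0,0.005,0,1,0,0,0,0,1,0,0,0,0,-0.22,0,0,0,0,-0.22,0,0,0,0,-0.22,0,0,0,0,-0.22,0,0,-0.015,0,-0.22,0,0,-0.03,0,-0.25,0,0,-0.035,0,-0.3,0,0,-0.04,0,-0.42,0,0,-0.03,0,-0.42,0,0,0,0],
)

```text
t: 25.65
tool_pos: [0.4992, -0.1565, 0.1691]
orientation: [3.12, -0.333, 0.019]
force: [0.5, -1.3, 0.6]
opening: 0.0653
```

```bash
python3 - <<'E'
from h import *
s=st()
a=cam('top');b=cam('side')
c=np.load('case.npy')
x=pin('ring5_mid',a);y=pin('ring5_mid',b);print(x,y)
W=[]
for p,l in((a,x),(b,y)):
    for o in l: w=atz(p,o[1],o[2],.015);print(w,tocase(w)*1e3)
# segment ring5 by brightness/cream, top & side, model: silhouette of cylinder
def sil(p,cx,cy):
    pts=np.array([proj(p,v) for z in(0,.03) for A,_ in [(A,B) for A,B in circ((cx,cy,z),.0245,36)] for v in[A]])[:,::-1]
    return cv2.convexHull(pts.astype(np.float32))
w=(.598,.115)
segs=circ((w[0],w[1],.03),.0245)+circ((w[0],w[1],0),.0245)
zoom(a,(160,270,240,400),5,segs,'t12z');zoom(b,(165,255,260,390),6,segs,'s12z')
E
```

```text
t 25.65 case xyz mm [-26.7 -34.2 169.1] xang -12.20 tilt 0.71 F [ 0.5 -1.3  0.6] op 65.3
[(0.7, 194.7, 296.0)] [(0.23, 173.4, 356.8)]
[0.5949086  0.12470723 0.015     ] [-3.21768972e+02 -1.41978236e-01]
[ 0.6132464  -0.20466896  0.015     ] [-3.706445   87.38615737]
```

View pics/t12z.png

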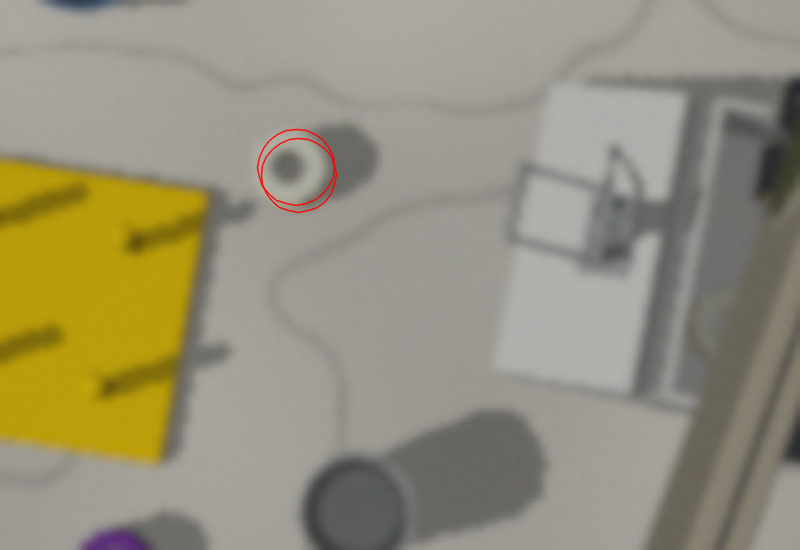

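View pics/s12z.png

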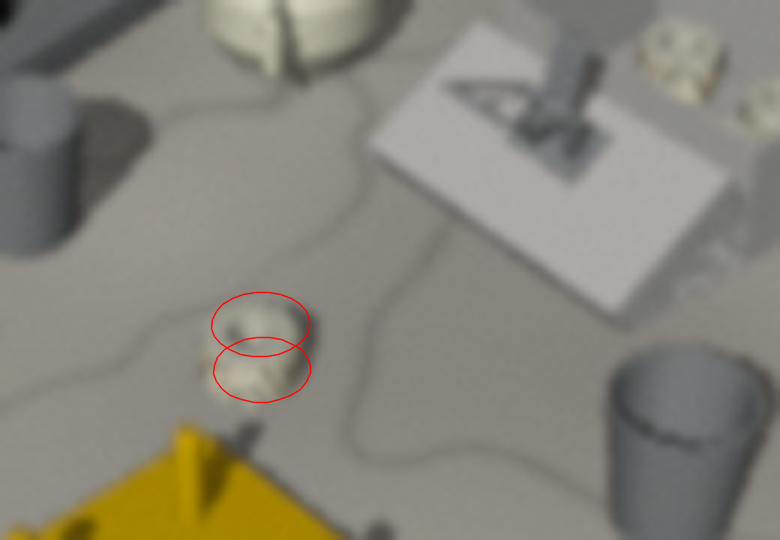

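Request:
jog_arm(
  commands=[-0.42,0,-0.015,0,0,-0.42,0,-0.03,0,0,-0.42,0.01,-0.037,0,0,-0.42,0.01,-0.037,0,0,-0.42,0.01,-0.037,0,0,-0.42,0.01,-0.037,0,0,-0.42,0.001,-0.037,0,0,-0.42,0,-0.03,0,0,-0.42,0,-0.02,0,0,-0.42,0,-0.01,0.02,0,-0.42,0,0,0.03,0,-0.42,0,0,0.02,0,-0.42,0,0,0,0,-0.42,0,0,0,0],
)

```text
t: 27.02
tool_pos: [0.5939, 0.1197, 0.0875]
orientation: [3.122, -0.333, -0.01]
force: [-0.3, 0.4, -0.6]
opening: 0.066
```

```bash
python3 - <<'E'
from h import *
s=st()
b=cam('side');a=cam('top');
w=(.599,.1195)
segs=circ((w[0],w[1],.03),.0245)+circ((w[0],w[1],0),.0245)+circ(s['tool_pos'],.003)
zoom(b,(145,255,260,390),6,segs,'s13z')
zoom(a,(160,230,260,340),8,segs,'t13z')
print(tocase(w)*1e3,pin('ring5_mid',a),pin('ring5_mid',b))
E
```

```text
t 27.02 case xyz mm [-3.167e+02 -1.000e-01  8.750e+01] xang -12.19 tilt 0.37 F [-0.3  0.4 -0.6] op 66.0
[-317.54394264    4.95742182] [(0.74, 200.6, 341.4), (0.29, 214.2, 395.1)] [(0.65, 222.5, 304.3)]
```

View pics/s13z.png

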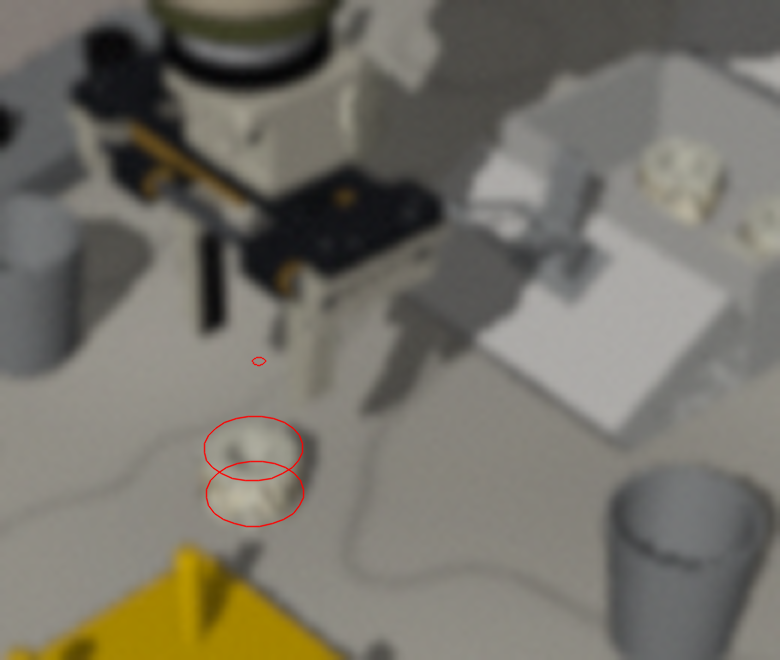

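View pics/t13z.png

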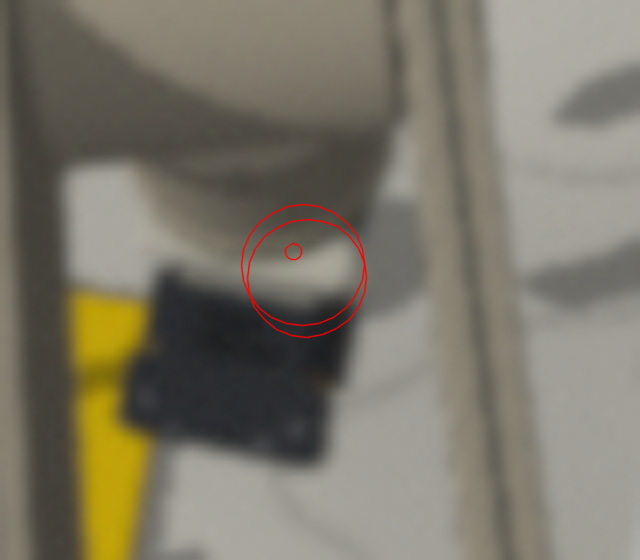

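Request:
jog_arm(
  commands=[-0.42,0.005,-0.001,0.02,0,-0.42,0,0,0.025,0,-0.42,0,0,0.02,0,-0.42,0,0,0.01,0,-0.42,0,0,0.005,0,-0.42,0,0,0,0,-0.42,0,0,0,0],
)

```text
t: 27.8
tool_pos: [0.6025, 0.12, 0.0121]
orientation: [-3.123, 0.334, -0.003]
force: [-0.2, 0.0, 0.8]
opening: 0.0659
```

```bash
python3 - <<'E'
from h import *
s=st()
b=cam('side')
zoom(b,(145,255,260,390),6,[],'s14z')
E
```

```text
t 27.80 case xyz mm [-318.8    8.3   12.1] xang -12.21 tilt 0.10 F [-0.2  0.   0.8] op 65.9
```

View pics/s14z.png

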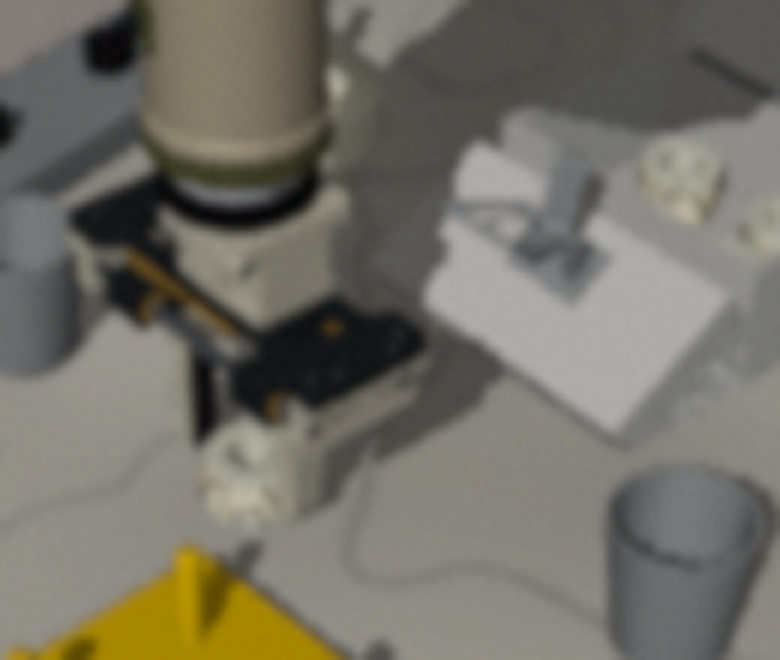

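Request:
jog_arm(
  commands=[-0.42,-0.003,0.001,0.004,0,-0.42,0,0,0,0,1,0,0,0,0,1,0,0,0,0,1,0,0,0,0,1,0,0,0,0,1,0,0,0,0,1,0,0,0,0],
)

```text
t: 28.52
tool_pos: [0.5986, 0.1196, 0.0069]
orientation: [-3.124, 0.334, -0.0]
force: [0.0, 0.4, 2.0]
opening: 0.0478
```

```bash
python3 - <<'E'
from h import *
s=st()
E
```

```text
t 28.52 case xyz mm [-317.6    4.5    6.9] xang -12.20 tilt 0.02 F [0.  0.4 2. ] op 47.8
```

Request:
jog_arm(
  commands=[1,0,0,-0.01,0,1,0,0,-0.025,0,1,0,0,-0.035,0,1,0,0,-0.04,0,1,0,0,-0.04,0,1,0,0,-0.01,0,1,0,0.015,0,0,1,0,0.03,0,0,1,0.009,0.037,0,0,1,0.009,0.037,0,0,1,0.009,0.037,0,0,1,0.008,0.037,0,0,1,0,0.037,0,0,1,0,0.03,0,0,1,0,0.02,0,0,1,0,0.01,0,0,1,0,0,0,0,1,0,0,0,0],
)

```text
t: 30.02
tool_pos: [0.5707, -0.171, 0.1658]
orientation: [-3.123, 0.335, 0.002]
force: [-0.9, 0.1, 0.1]
opening: 0.0477
```

```bash
python3 - <<'E'
from h import *
s=st()
b=cam('side')
zoom(b,(65,325,230,450),3,circ(s['tool_pos'],.003),'s15z')
E
```

```text
t 30.02 case xyz mm [-27.6  38.7 165.8] xang -12.26 tilt 0.09 F [-0.9  0.1  0.1] op 47.7
```

View pics/s15z.png

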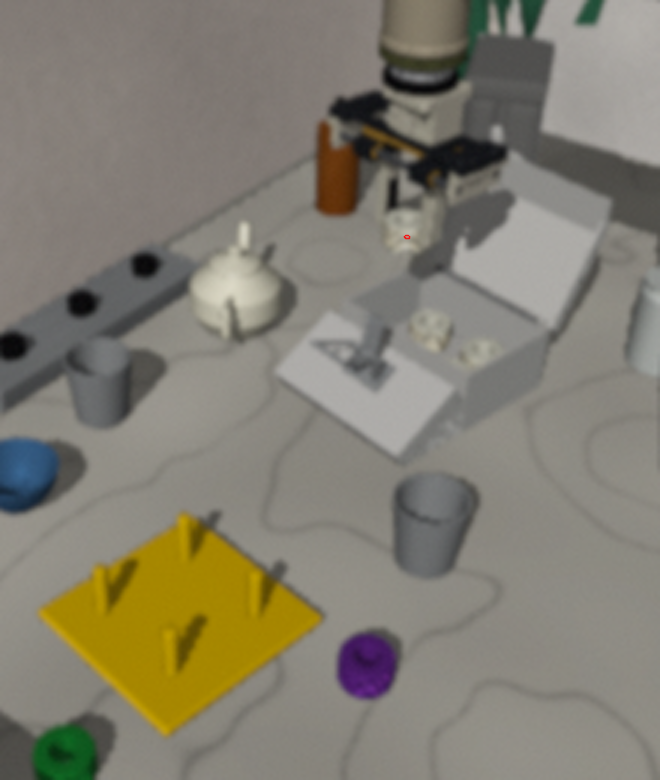

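Request:
jog_arm(
  commands=[1,0,0,0.01,0,1,0,0,0.03,0,1,0,0,0.035,0,1,0,0,0.035,0,1,0,0,0.02,0,1,0,0,0.01,0,1,0,0,0,0,1,0,0,0,0],
)

```text
t: 30.73
tool_pos: [0.5716, -0.1705, 0.0268]
orientation: [-3.124, 0.332, 0.0]
force: [0.6, 0.3, -0.3]
opening: 0.0481
```

```bash
python3 - <<'E'
from h import *
s=st()
E
```

```text
t 30.73 case xyz mm [-28.3  39.5  26.8] xang -12.13 tilt 0.02 F [ 0.6  0.3 -0.3] op 48.1
```

Request:
jog_arm(
  commands=[1,0,0,0.009,0,1,0,0,0.004,0,1,0,0,0,0,1,0,0,0,0,-0.22,0,0,0,0,-0.22,0,0,0,0,-0.22,0,0,0,0,-0.22,0,0,-0.015,0,-0.22,0,0,-0.03,0,-0.25,0,0,-0.035,0,-0.3,0,0,-0.04,0,1,0,0,-0.04,0,1,0,0,-0.04,0,1,0,0,-0.03,0,1,0,0,0,0,1,0,0,0,0],
)

```text
t: 32.07
tool_pos: [0.5729, -0.1719, 0.2471]
orientation: [3.122, -0.334, 0.009]
force: [-0.2, -0.4, -0.3]
opening: 0.0321
```

```bash
python3 - <<'E'
from h import *
s=st()
a=cam('top');b=cam('side')
c=np.load('case.npy')
zoom(a,(160,270,320,480),5,casesegs(c,parts='t'),'t16z')
zoom(b,(95,225,310,450),5.5,[],'s16z')
E
```

```text
t 32.07 case xyz mm [-27.2  41.  247.1] xang -12.20 tilt 0.35 F [-0.2 -0.4 -0.3] op 32.1
```

View pics/t16z.png

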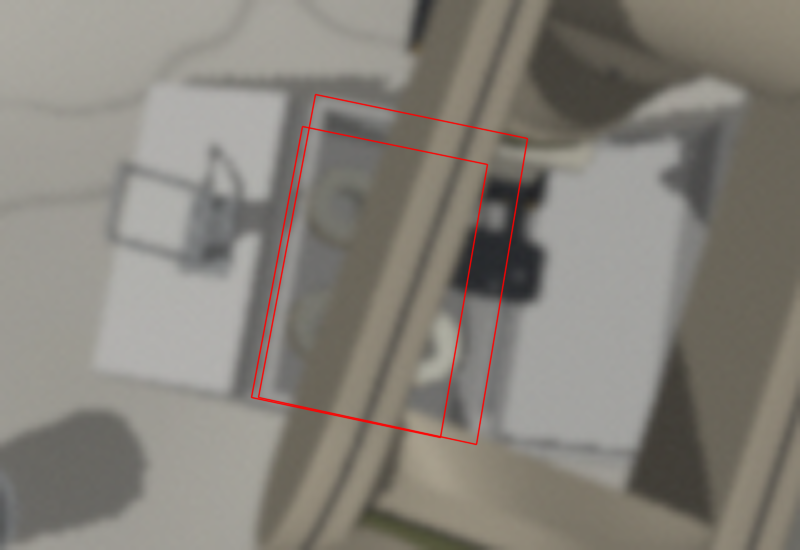

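View pics/s16z.png

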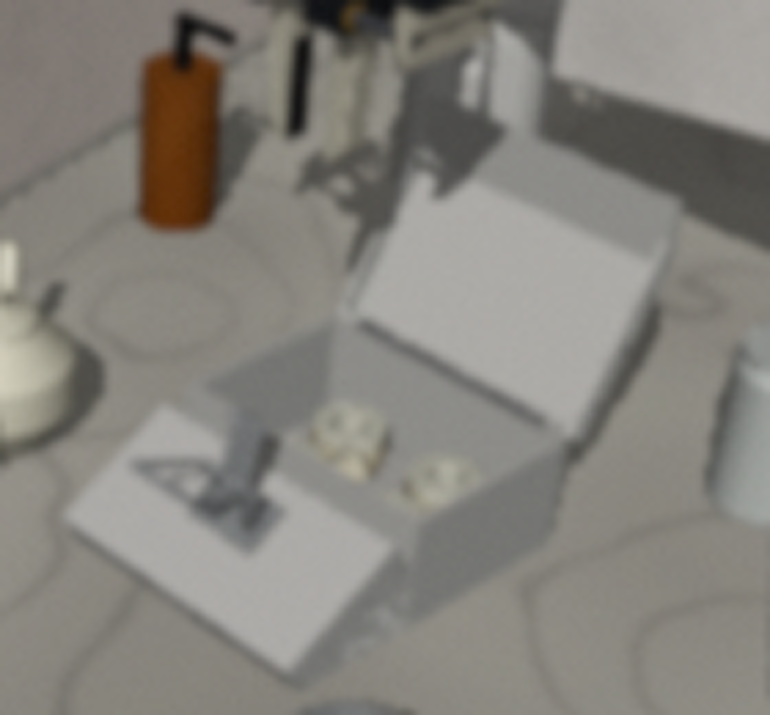

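Request:
jog_arm(
  commands=[1,-0.015,0,-0.01,0,1,-0.03,0.02,0,0,1,-0.03,0.03,0,0,1,0,0.035,0,0,1,0,0.035,0,0,1,0,0.035,0,0,1,0,0.03,0,0,1,0,0.02,0,0,1,0,0.01,0,0,1,0,0,0,0,1,0,0,0.02,0,1,0,0,0,0],
)

```text
t: 33.17
tool_pos: [0.4523, -0.3628, 0.2294]
orientation: [-3.12, 0.333, 0.007]
force: [0.3, 1.8, -1.5]
opening: 0.0007
```

```bash
python3 - <<'E'
from h import *
s=st()
a=cam('top','t17');b=cam('side')
c=np.load('case.npy')
segs=casesegs(c,parts='l')+circ(s['tool_pos'],.008)
zoom(b,(45,225,310,500),4,segs,'s17z')
E
```

```text
t 33.17 case xyz mm [184.9 -36.5 229.4] xang -12.17 tilt 0.35 F [ 0.3  1.8 -1.5] op 0.7
```

View pics/s17z.png

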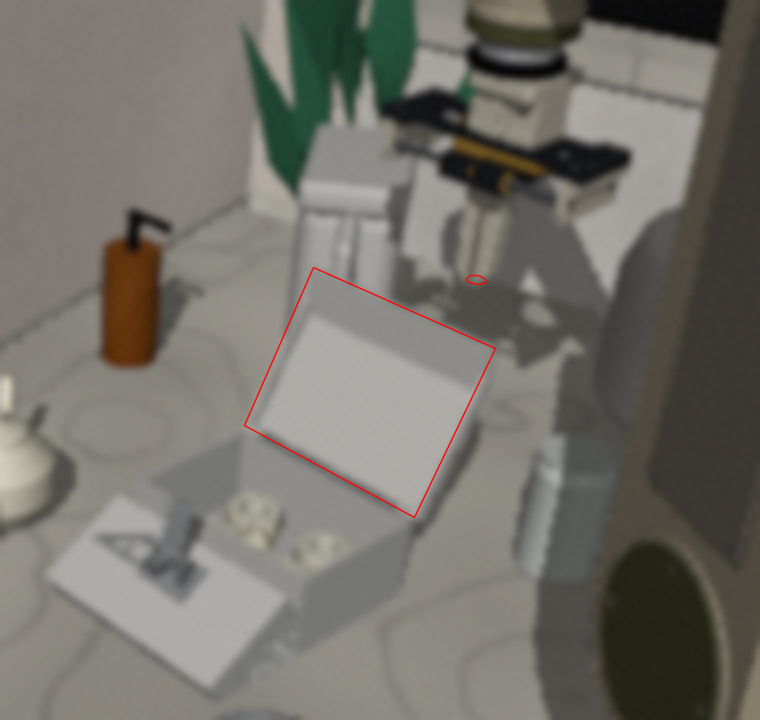

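View pics/t17.png

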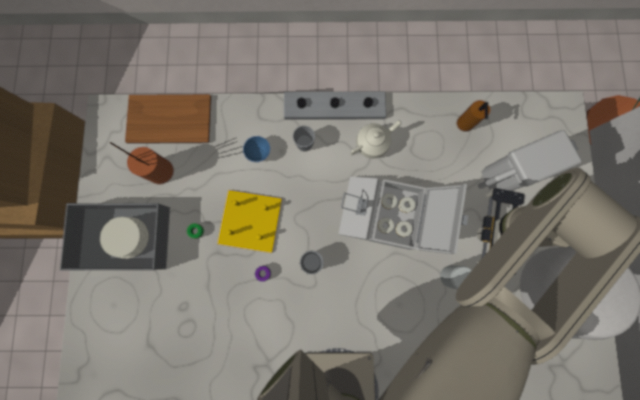

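```bash
python3 - <<'E'
from h import *
a=cv2.imread('pics/t17.png')
cv2.imwrite('pics/t17b.png',cv2.resize(a[120:240,440:600],None,fx=5,fy=5,interpolation=cv2.INTER_CUBIC))
b=cv2.imread('pics/s0.png');cv2.imwrite('pics/s0b.png',cv2.resize(b[40:160,350:480],None,fx=5,fy=5,interpolation=cv2.INTER_CUBIC))
E
```

```text
(no output)
```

View pics/t17b.png

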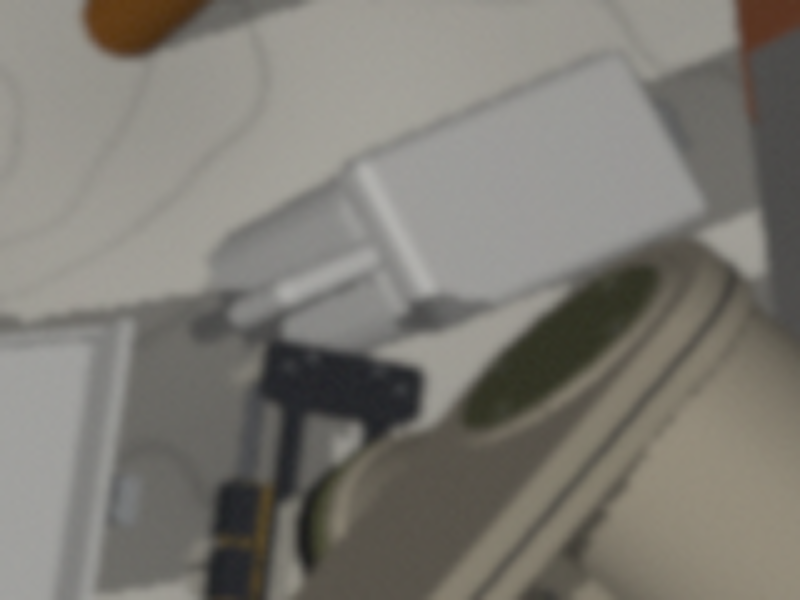

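View pics/s0b.png

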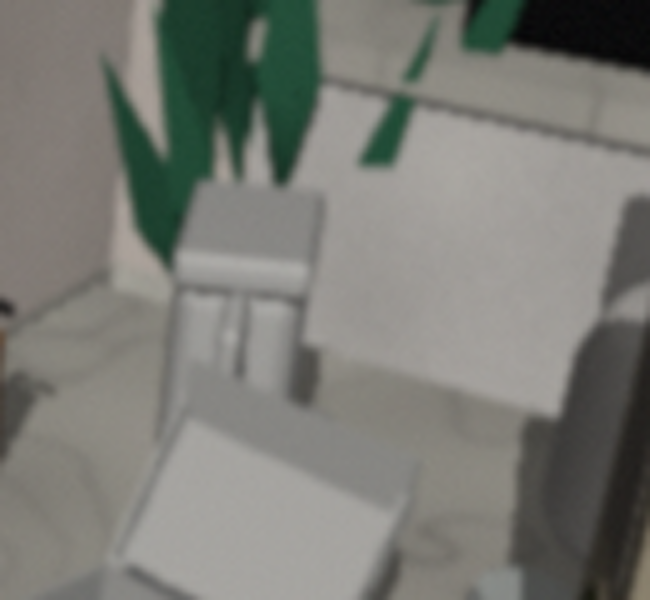

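```bash
python3 - <<'E'
from h import *
a=cam('top');b=cam('side')
for t,s in [((152.5,509.5),(93.5,384.5)),((178.5,524.5),(96.5,410.5))]:
    X,e=tri(a,t,b,s);print(X,e,tocase(X)*1e3)
for z in (0.05,.1,.2): print(z,tocase(atz(a,181.5,485.5,z))*1e3,tocase(atz(a,190,512,z))*1e3)
E
```

```text
[ 0.67644121 -0.47167051  0.20741601] 0.0007367517881514553 [243.91081534 205.57713497]
[ 0.59695873 -0.51106973  0.20393371] 0.015252235204988798 [299.21666528 136.21558043]
0.05 [255.16347444 158.44632174] [339.58076451 148.50587154]
0.1 [234.76557911 143.42790815] [315.47319943 133.92428538]
0.2 [193.96978845 113.39108097] [267.25806927 104.76111305]
```

Request:
jog_arm(
  commands=[1,0,0,0.02,0,1,0,0,0.025,0,1,0,0,0.012,0,1,0,0,0,0,1,0,-0.015,0,0,1,0,-0.015,0,0,1,0,0,0,0],
)

```text
t: 33.95
tool_pos: [0.4611, -0.3333, 0.1784]
orientation: [-3.124, 0.331, -0.003]
force: [0.3, 0.7, -0.0]
opening: 0.0004
```

```bash
python3 - <<'E'
from h import *
s=st()
E
```

```text
t 33.95 case xyz mm [154.2 -34.1 178.4] xang -12.10 tilt 0.12 F [ 0.3  0.7 -0. ] op 0.4
```

Request:
jog_arm(
  commands=[1,0,-0.008,0,0,1,0,-0.008,0,0,1,0,-0.008,0,0,1,0,-0.008,0,0,1,0,-0.008,0,0,1,0,-0.008,0,0,1,0,0,0,0],
)

```text
t: 34.53
tool_pos: [0.4704, -0.2937, 0.1857]
orientation: [3.111, -0.335, 0.009]
force: [-22.0, -9.8, 42.6]
opening: 0.0003
```

```bash
python3 - <<'E'
from h import *
s=st()
b=cam('side')
c=np.load('case.npy')
zoom(b,(45,225,310,500),4,casesegs(c,lid=1.75,parts='l'),'s18z')
E
```

```text
t 34.53 case xyz mm [113.5 -33.4 185.7] xang -12.28 tilt 0.79 F [-22.   -9.8  42.6] op 0.3
```

View pics/s18z.png

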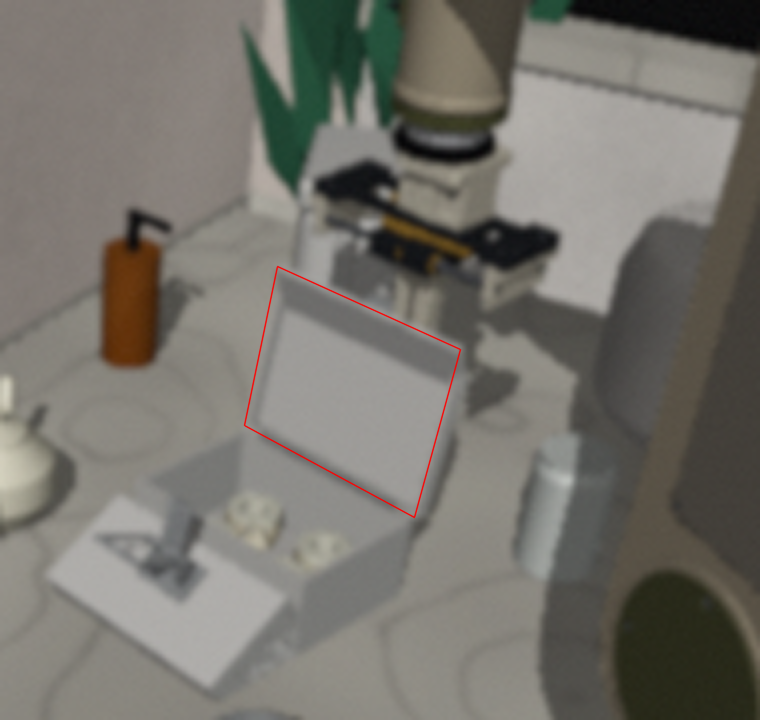

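Request:
jog_arm(
  commands=[1,0,0.008,0,0,1,0,0.01,0,0,1,0,0.015,0,0,1,0,0.015,0,0,1,0,0.01,0,0,1,0,0,0,0],
)

```text
t: 35.08
tool_pos: [0.4566, -0.3472, 0.1758]
orientation: [-3.123, 0.337, 0.002]
force: [0.2, -0.8, -0.0]
opening: 0.0006
```

```bash
python3 - <<'E'
from h import *
s=st()
a=cam('top');b=cam('side')
c=np.load('case.npy')
zoom(b,(45,225,310,500),4,casesegs(c,lid=2.1,parts='l'),'s19z')
zoom(a,(150,290,400,540),5,casesegs(c,lid=2.1,parts='l'),'t19z')
E
```

```text
t 35.08 case xyz mm [168.7 -35.6 175.8] xang -12.30 tilt 0.07 F [ 0.2 -0.8 -0. ] op 0.6
```

View pics/s19z.png

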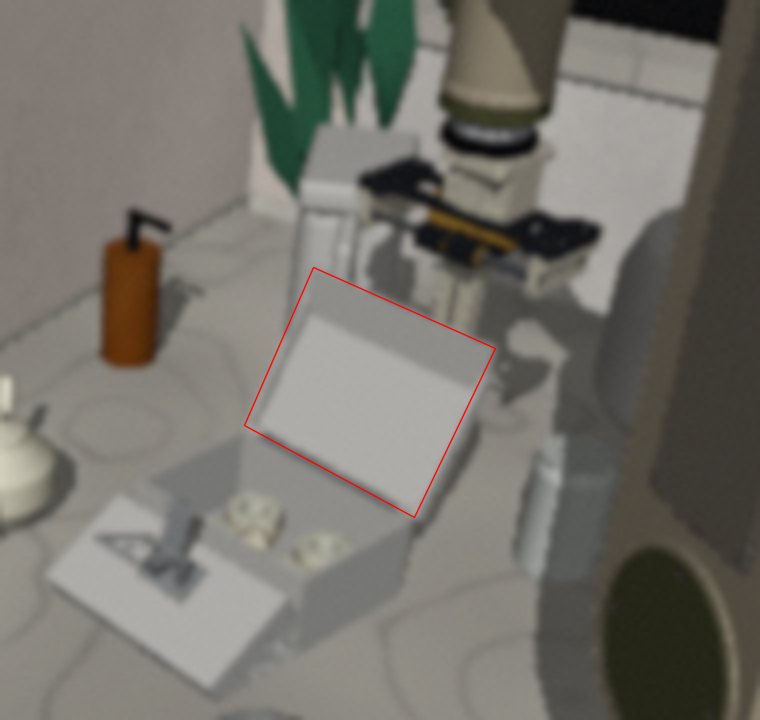

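View pics/t19z.png

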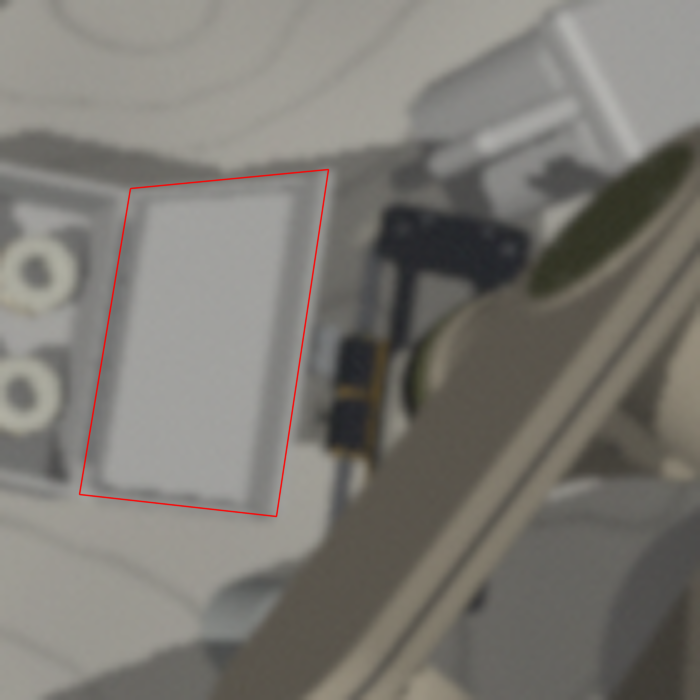

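Request:
jog_arm(
  commands=[1,-0.015,0,-0.01,0,1,-0.02,0,-0.01,0,1,0,0,0,0,1,0,-0.01,0,0,1,0,-0.008,0,0,1,0,0,0,0,1,0,0,0,0],
)

```text
t: 35.77
tool_pos: [0.4276, -0.3195, 0.196]
orientation: [-3.124, 0.331, 0.001]
force: [-0.1, -0.8, 0.4]
opening: 0.0006
```

```bash
python3 - <<'E'
from h import *
s=st()
E
```

```text
t 35.77 case xyz mm [147.8 -69.8 196. ] xang -12.10 tilt 0.05 F [-0.1 -0.8  0.4] op 0.6
```

Push in small steps, watching the force.

Request:
jog_arm(
  commands=[1,0,-0.006,0,0,1,0,-0.006,0,0,1,0,-0.006,0,0,1,0,-0.006,0,0],
)

```text
t: 36.1
tool_pos: [0.4324, -0.2967, 0.1968]
orientation: [3.124, -0.334, 0.0]
force: [-1.2, -1.3, 2.9]
opening: 0.0006
```

Request:
jog_arm(
  commands=[1,0,-0.006,0,0,1,0,-0.006,0,0],
)

```text
t: 36.27
tool_pos: [0.4349, -0.2848, 0.1968]
orientation: [3.124, -0.334, 0.0]
force: [0.6, -1.5, 2.2]
opening: -0.0
```

```bash
python3 - <<'E'
from h import *
s=st()
b=cam('side')
c=np.load('case.npy')
zoom(b,(45,225,310,500),4,casesegs(c,lid=1.75,parts='l'),'s20z')
E
```

```text
t 36.27 case xyz mm [112.3 -70.  196.8] xang -12.20 tilt 0.02 F [ 0.6 -1.5  2.2] op -0.0
```

View pics/s20z.png

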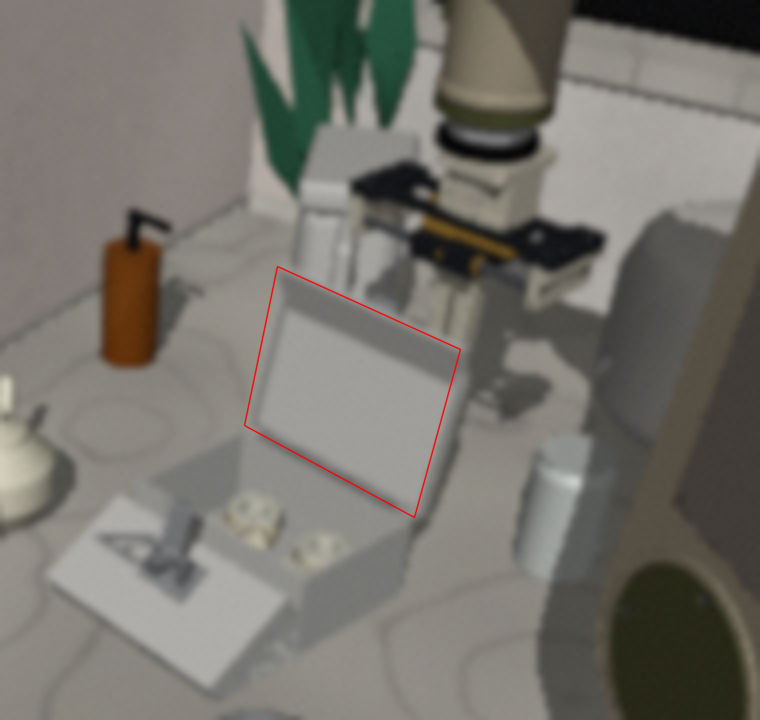

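Request:
jog_arm(
  commands=[1,0,-0.006,0,0,1,0,-0.006,0,0,1,0,-0.006,0,0],
)

```text
t: 36.57
tool_pos: [0.4386, -0.2673, 0.1967]
orientation: [-3.124, 0.334, -0.0]
force: [-0.4, -1.3, 2.0]
opening: 0.0007
```

Request:
jog_arm(
  commands=[1,0,-0.006,0,0,1,0,-0.006,0,0,1,0,-0.006,0,0],
)

```text
t: 36.82
tool_pos: [0.4424, -0.2495, 0.1966]
orientation: [-3.124, 0.334, 0.0]
force: [0.5, -0.3, 2.1]
opening: 0.0004
```

```bash
python3 - <<'E'
from h import *
s=st()
b=cam('side')
c=np.load('case.npy')
zoom(b,(45,225,310,500),4,casesegs(c,lid=1.5,parts='l'),'s21z')
E
```

```text
t 36.82 case xyz mm [ 76.2 -70.2 196.6] xang -12.20 tilt 0.02 F [ 0.5 -0.3  2.1] op 0.4
```

View pics/s21z.png

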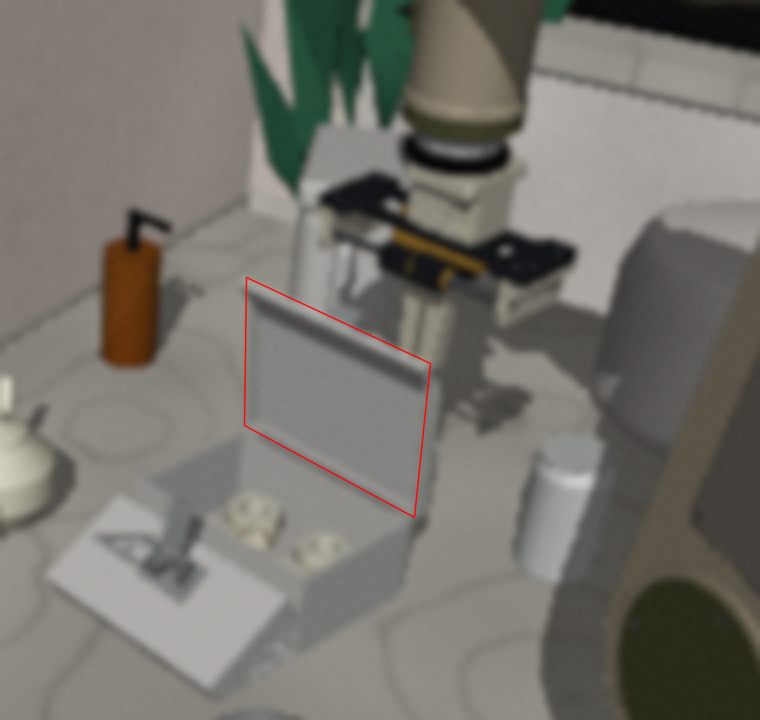

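Request:
jog_arm(
  commands=[1,0,-0.006,0,0,1,0,-0.006,0,0,1,0,-0.006,0,0,1,0,-0.006,0,0,1,0,-0.006,0,0],
)

```text
t: 37.28
tool_pos: [0.4487, -0.2202, 0.1965]
orientation: [-3.124, 0.334, 0.0]
force: [-0.4, -0.7, -0.0]
opening: 0.0004
```

Request:
jog_arm(
  commands=[1,0,-0.006,0,0,1,0,-0.006,0,0,1,0,0,0,0,1,0,0,0,0,1,0,0,0,0,1,0,0,0,0,1,0,0,0,0],
)

```text
t: 37.87
tool_pos: [0.4511, -0.2094, 0.1966]
orientation: [3.124, -0.334, -0.0]
force: [0.6, -0.6, 0.8]
opening: 0.0003
```

```bash
python3 - <<'E'
from h import *
s=st()
b=cam('side')
c=np.load('case.npy')
zoom(b,(45,225,310,500),4,[],'s22z')
E
```

```text
t 37.87 case xyz mm [ 35.2 -70.1 196.6] xang -12.22 tilt 0.01 F [ 0.6 -0.6  0.8] op 0.3
```

View pics/s22z.png

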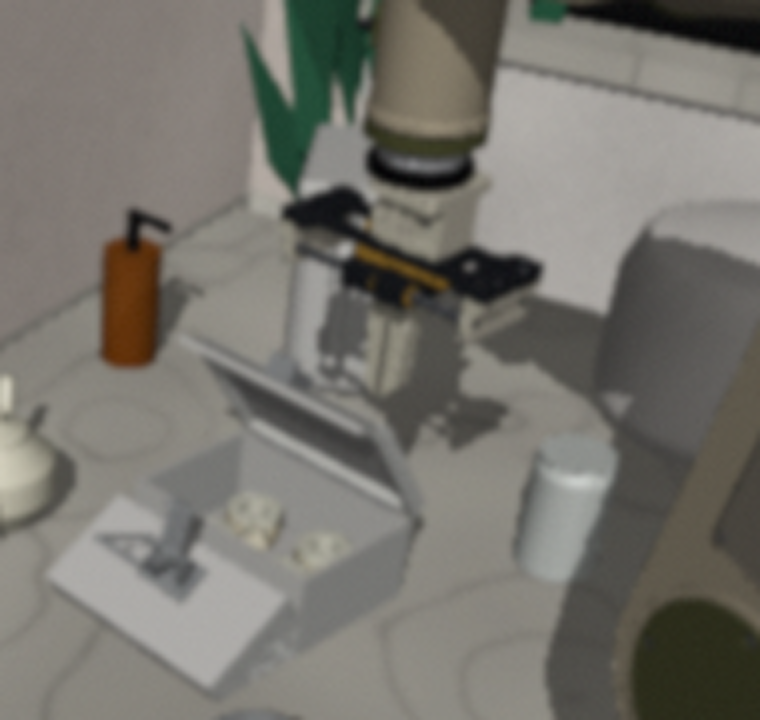

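Request:
jog_arm(
  commands=[1,0,0,0,0,1,0,0,0,0,1,0,0,0,0,1,0,0,0,0,1,0,0,0,0,1,0,0,0,0,1,0,0,0,0,1,0,0,0,0,1,0,0,0,0,1,0,0,0,0,1,0,0,0,0,1,0,0,0,0,1,0,0,0,0,1,0,0,0,0,1,0,0,0,0,1,0,0,0,0],
)

```text
t: 39.25
tool_pos: [0.4512, -0.2092, 0.1966]
orientation: [3.124, -0.334, -0.0]
force: [-0.2, -0.3, -0.6]
opening: 0.0004
```

```bash
python3 - <<'E'
from h import *
s=st()
b=cam('side');a=cam('top')
c=np.load('case.npy')
zoom(b,(45,225,310,500),4,casesegs(c,lid=0,parts='l'),'s23z')
zoom(a,(160,270,320,480),5,casesegs(c,lid=0,parts='l'),'t23z')
E
```

```text
t 39.25 case xyz mm [ 34.9 -70.1 196.6] xang -12.20 tilt 0.00 F [-0.2 -0.3 -0.6] op 0.4
```

View pics/s23z.png

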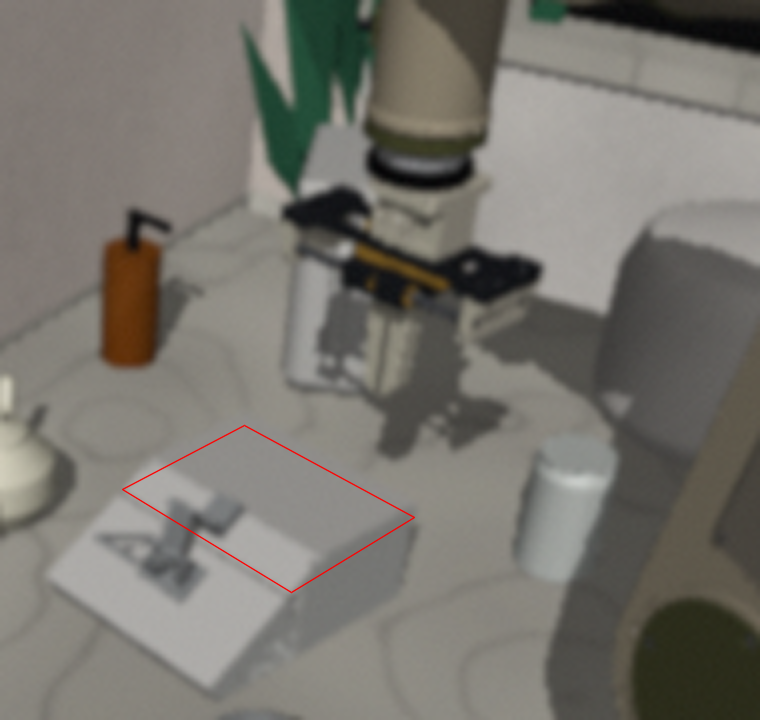

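View pics/t23z.png

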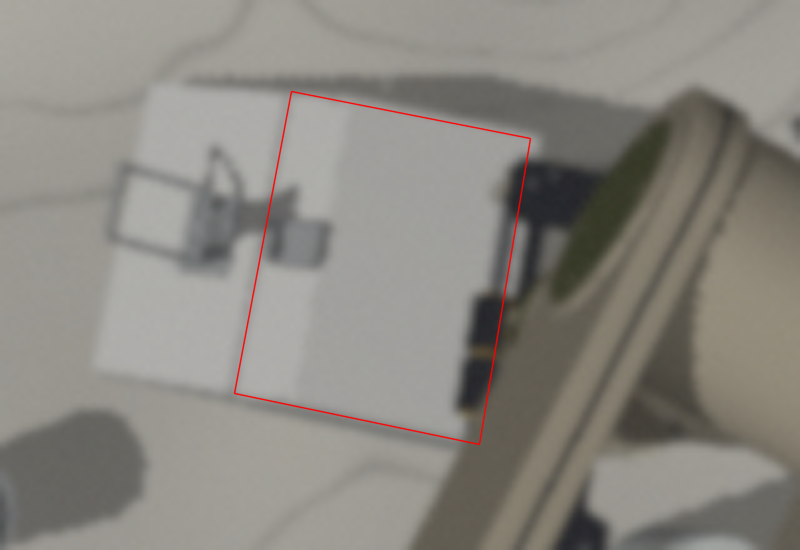

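Request:
jog_arm(
  commands=[1,0.01,-0.015,0,0,1,0.03,-0.03,0,0,1,0.03,-0.035,0,0,1,0,-0.035,0,0,1,0,-0.035,0,0,1,0,-0.035,0,0,1,0,-0.035,0,0,1,0,-0.02,0,0,1,0,-0.01,0.01,0,1,0,0,0.03,0,1,0,0,0.03,0,1,0,0,0.02,0,1,0,0,0.01,0,1,0,0,0,0,1,0,0,0,0],
)

```text
t: 40.6
tool_pos: [0.568, 0.0168, 0.0965]
orientation: [3.124, -0.335, -0.001]
force: [0.8, -0.5, -0.0]
opening: 0.0004
```

```bash
python3 - <<'E'
from h import *
s=st()
b=cam('side');a=cam('top')
c=np.load('case.npy')
w=s['tool_pos']
zoom(b,(115,225,300,430),6,casesegs(c,parts='k')+circ(w,.005),'s24z')
zoom(a,(160,270,300,430),6,casesegs(c,parts='k')+circ(w,.005),'t24z')
E
```

```text
t 40.60 case xyz mm [-210.6   -3.6   96.5] xang -12.23 tilt 0.05 F [ 0.8 -0.5 -0. ] op 0.4
```

View pics/s24z.png

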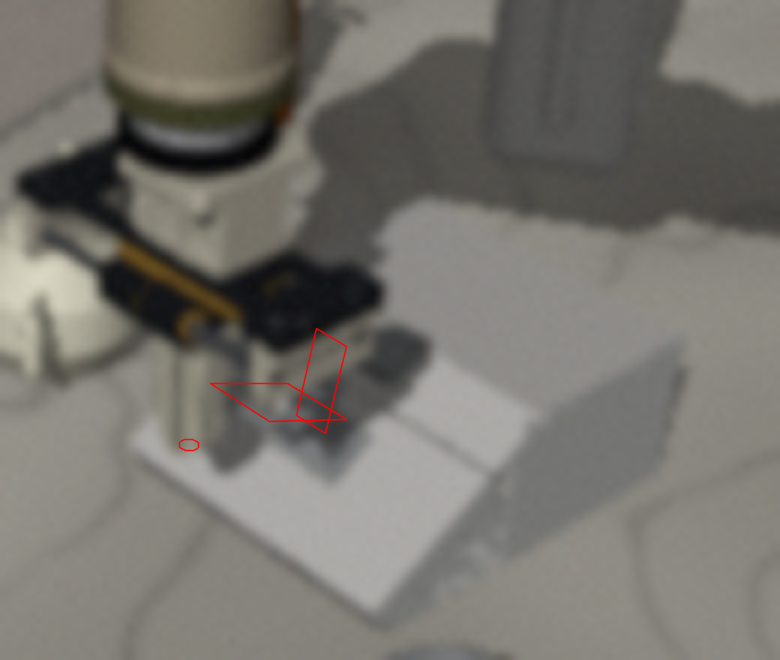

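View pics/t24z.png

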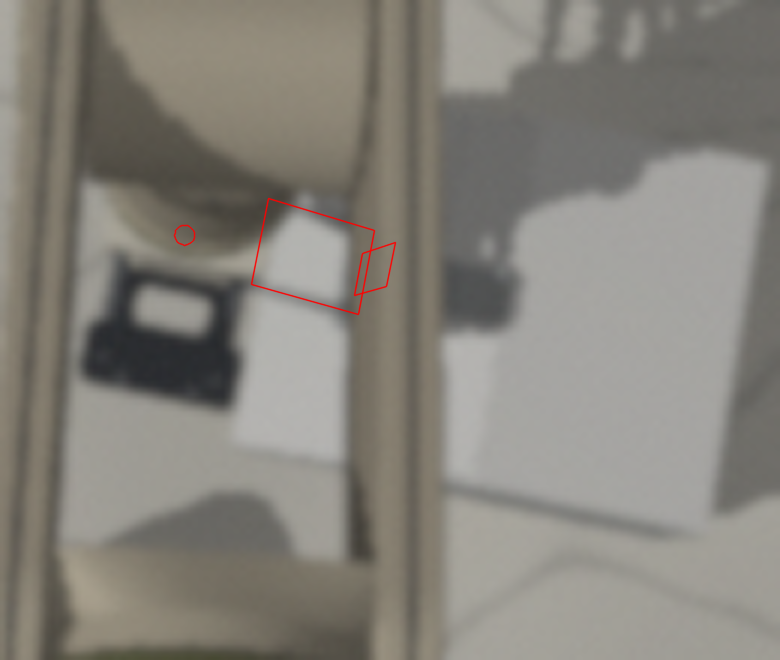

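Request:
jog_arm(
  commands=[1,0.0035,0.01,0,0,1,0,0.01,0,0,1,0,0.0075,0,0,1,0,0.0045,-0.007,0,1,0,0.0045,-0.007,0,1,0,0.008,-0.007,0,1,0,0.008,-0.007,0,1,0,0,0,0],
)

```text
t: 41.37
tool_pos: [0.5613, -0.037, 0.1267]
orientation: [3.122, -0.336, 0.004]
force: [1.1, -0.0, -0.2]
opening: 0.0002
```

```bash
python3 - <<'E'
from h import *
s=st()
b=cam('side')
c=np.load('case.npy')
w=s['tool_pos']
zoom(b,(115,225,300,430),6,casesegs(c,eye=2.3+np.radians(90),parts='k')+circ(w,.005),'s25z')
E
```

```text
t 41.37 case xyz mm [-156.6    1.2  126.7] xang -12.28 tilt 0.18 F [ 1.1 -0.  -0.2] op 0.2
```

View pics/s25z.png

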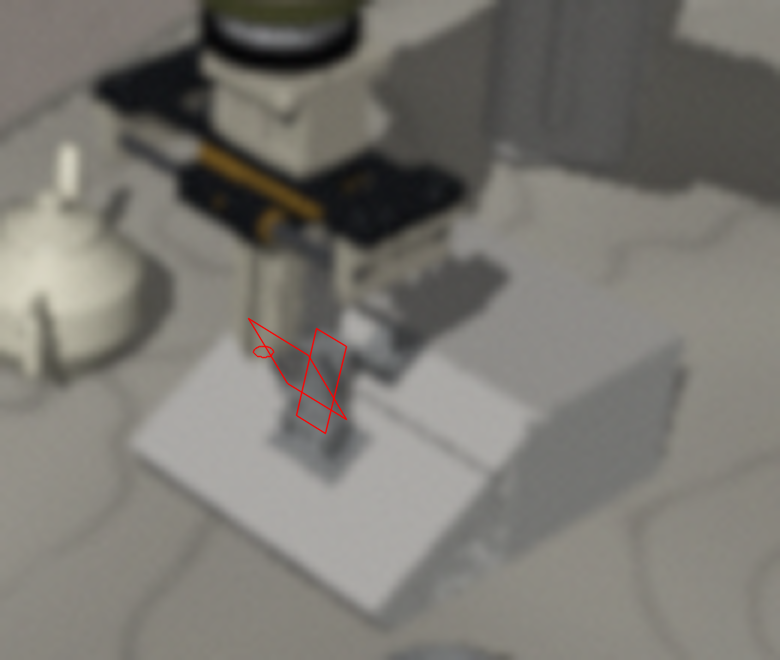

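Request:
jog_arm(
  commands=[1,0,0.0075,-0.003,0,1,0,0.0075,-0.003,0,1,0,0.008,-0.001,0,1,0,0.008,0,0,1,0,0,0,0],
)

```text
t: 41.83
tool_pos: [0.5536, -0.0668, 0.1314]
orientation: [3.123, -0.336, -0.001]
force: [-0.2, 0.4, -0.0]
opening: 0.0005
```

```bash
python3 - <<'E'
from h import *
s=st()
b=cam('side');a=cam('top')
c=np.load('case.npy')
w=s['tool_pos']
zoom(b,(115,225,300,430),6,[],'s26z')
zoom(a,(160,270,300,430),6,[],'t26z')
E
```

```text
t 41.83 case xyz mm [-1.259e+02 -1.000e-01  1.314e+02] xang -12.27 tilt 0.04 F [-0.2  0.4 -0. ] op 0.5
```

View pics/s26z.png

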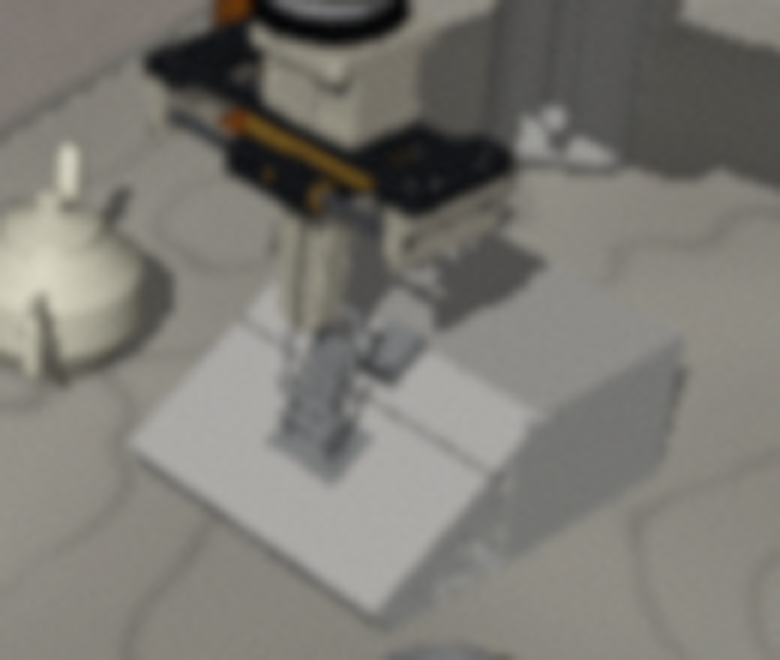

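View pics/t26z.png

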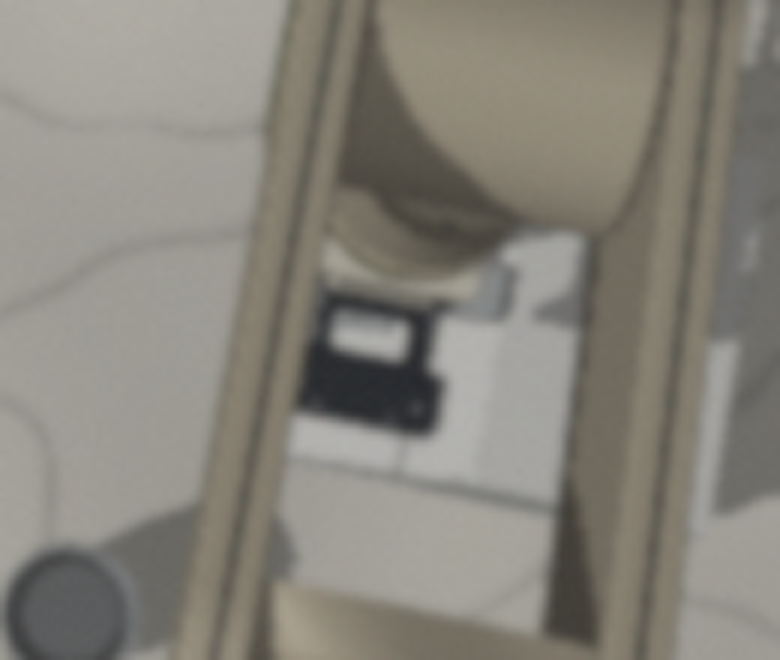

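Request:
jog_arm(
  commands=[1,0,0.008,0,0,1,0,0.008,0,0,1,0,0.008,0,0,1,0,0,0,0,1,0,0,0,0,1,0,0,0,0,1,0,0,0,0,1,0,0,0,0],
)

```text
t: 42.6
tool_pos: [0.549, -0.0883, 0.1317]
orientation: [-3.124, 0.333, -0.0]
force: [0.3, -0.2, 0.2]
opening: 0.0007
```

```bash
python3 - <<'E'
from h import *
s=st()
b=cam('side')
zoom(b,(115,225,300,430),6,[],'s27z')
E
```

```text
t 42.60 case xyz mm [-103.9   -0.   131.7] xang -12.18 tilt 0.00 F [ 0.3 -0.2  0.2] op 0.7
```

View pics/s27z.png

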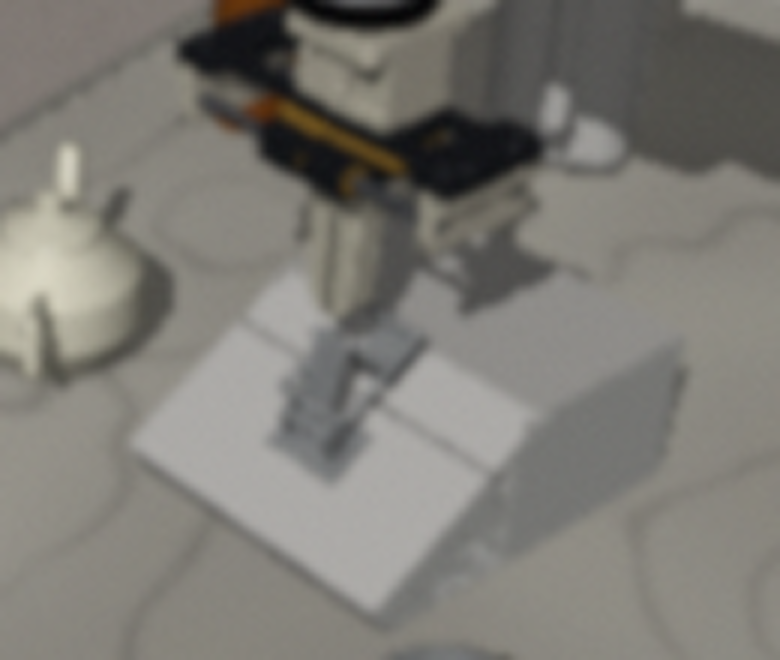

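Request:
jog_arm(
  commands=[1,0,0.009,0,0,1,0,0,0,0,1,0,0,0,0],
)

```text
t: 42.9
tool_pos: [0.5469, -0.0978, 0.1316]
orientation: [3.124, -0.335, -0.0]
force: [0.6, -0.3, 0.2]
opening: 0.0004
```

```bash
python3 - <<'E'
from h import *
s=st()
b=cam('side')
c=np.load('case.npy')
zoom(b,(150,200,330,400),11,[],'s28y')
zoom(b,(150,200,330,400),11,casesegs(c,eye=2.08,parts='k')+circ(s['tool_pos'],.004),'s28z')
E
```

```text
t 42.90 case xyz mm [-94.1  -0.  131.6] xang -12.23 tilt 0.01 F [ 0.6 -0.3  0.2] op 0.4
```

View pics/s28z.png

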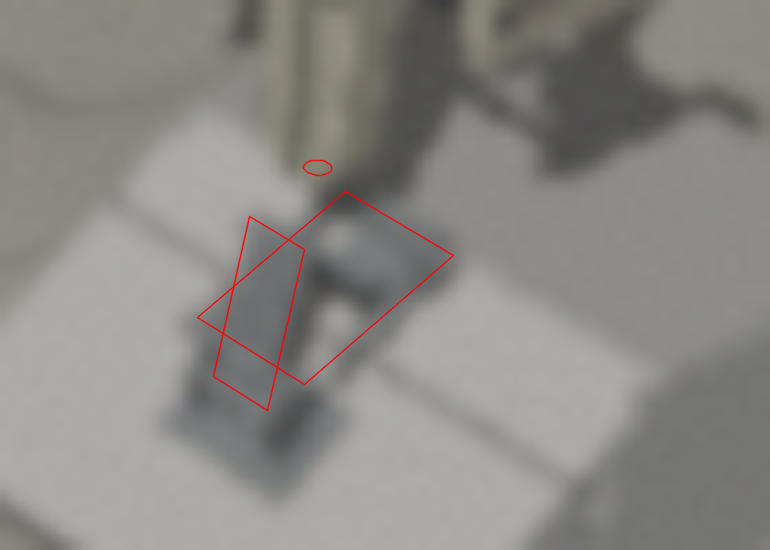

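View pics/s28y.png

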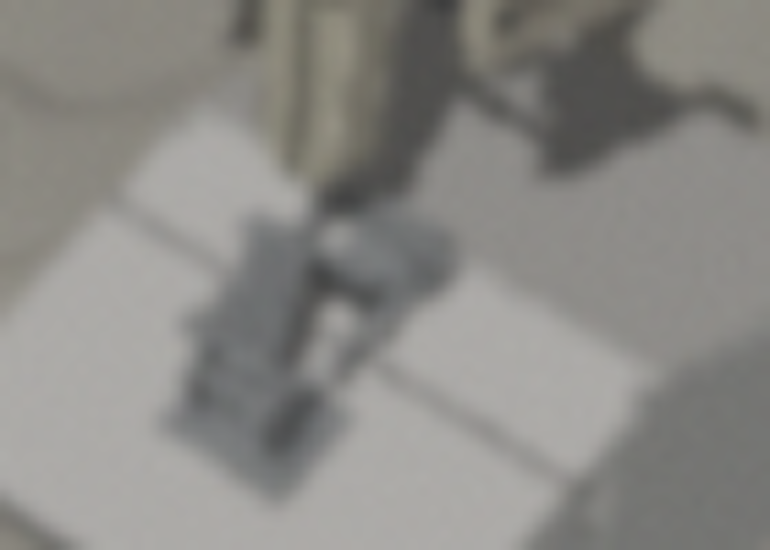

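Request:
jog_arm(
  commands=[1,0,0,0.01,0,1,0,0,0.01,0,1,0,0,0.006,0,1,0,0,0,0,1,0,0,0,0],
)

```text
t: 43.37
tool_pos: [0.5462, -0.097, 0.1044]
orientation: [-3.123, 0.334, 0.004]
force: [-0.1, -0.9, 0.7]
opening: 0.0005
```

Request:
jog_arm(
  commands=[1,0,-0.006,0,0,1,0,-0.006,0,0,1,0,-0.006,0,0,1,0,-0.006,0,0,1,0,0,0,0],
)

```text
t: 43.78
tool_pos: [0.5526, -0.0724, 0.1059]
orientation: [-3.123, 0.332, -0.001]
force: [-0.2, -0.1, 0.4]
opening: 0.0005
```

```bash
python3 - <<'E'
from h import *
s=st()
b=cam('side')
c=np.load('case.npy')
zoom(b,(140,200,320,400),10,circ(s['tool_pos'],.004),'s29z')
E
```

```text
t 43.78 case xyz mm [-1.202e+02  1.000e-01  1.059e+02] xang -12.13 tilt 0.05 F [-0.2 -0.1  0.4] op 0.5
```

View pics/s29z.png

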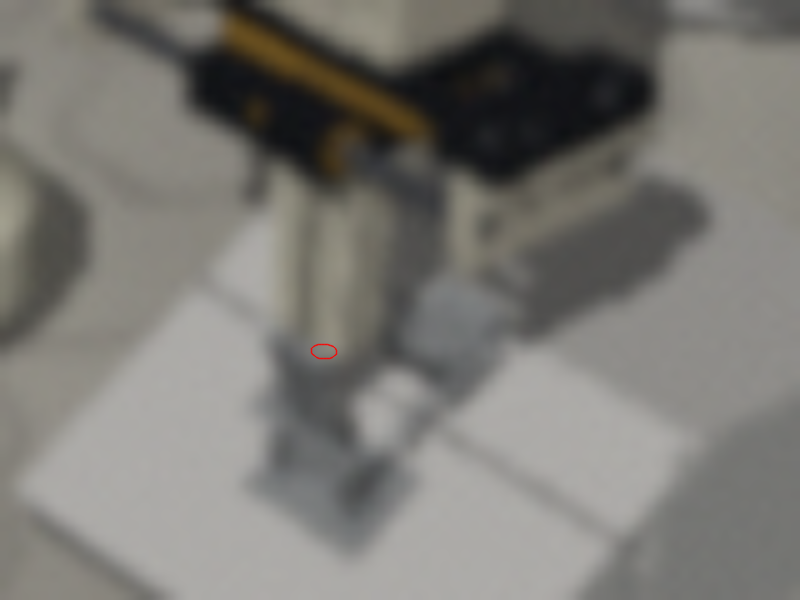

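Request:
jog_arm(
  commands=[1,0,-0.0055,0.002,0,1,0,-0.0055,0.002,0,1,0,-0.006,0.004,0,1,0,-0.006,0.0045,0,1,0,-0.004,0.006,0,1,0,-0.004,0.006,0,1,0,0,0,0],
)

```text
t: 44.42
tool_pos: [0.5581, -0.0426, 0.0795]
orientation: [-3.123, 0.333, 0.003]
force: [0.8, 0.0, 1.0]
opening: 0.0004
```

```bash
python3 - <<'E'
from h import *
s=st()
b=cam('side')
c=np.load('case.npy')
zoom(b,(140,210,310,390),10,circ(s['tool_pos'],.004),'s30z')
E
```

```text
t 44.42 case xyz mm [-150.5   -0.8   79.5] xang -12.16 tilt 0.10 F [0.8 0.  1. ] op 0.4
```

View pics/s30z.png

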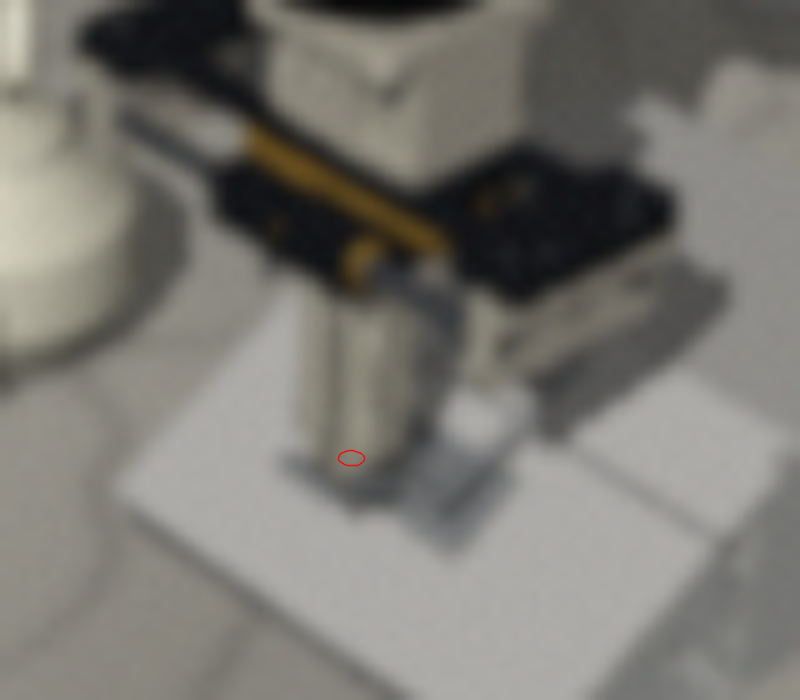

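Request:
jog_arm(
  commands=[1,0,-0.001,0.004,0,1,0,-0.001,0.004,0,1,0,-0.0015,0.0045,0,1,0,-0.0025,0.004,0,1,0,-0.0025,0.004,0,1,0,-0.002,0.004,0,1,0,0,0,0],
)

```text
t: 45.05
tool_pos: [0.56, -0.0326, 0.0551]
orientation: [-3.123, 0.333, 0.003]
force: [-0.2, 0.2, -0.4]
opening: 0.0007
```

Request:
jog_arm(
  commands=[1,0,-0.001,0.003,0,1,0,-0.001,0.003,0,1,0,0,0,0],
)

```text
t: 45.3
tool_pos: [0.5607, -0.031, 0.0497]
orientation: [-3.124, 0.333, 0.002]
force: [0.7, -0.3, -0.1]
opening: 0.0007
```

```bash
python3 - <<'E'
from h import *
s=st()
b=cam('side')
c=np.load('case.npy')
zoom(b,(140,210,310,390),10,circ(s['tool_pos'],.004),'s31z')
E
```

```text
t 45.30 case xyz mm [-162.4   -0.6   49.7] xang -12.19 tilt 0.07 F [ 0.7 -0.3 -0.1] op 0.7
```

View pics/s31z.png

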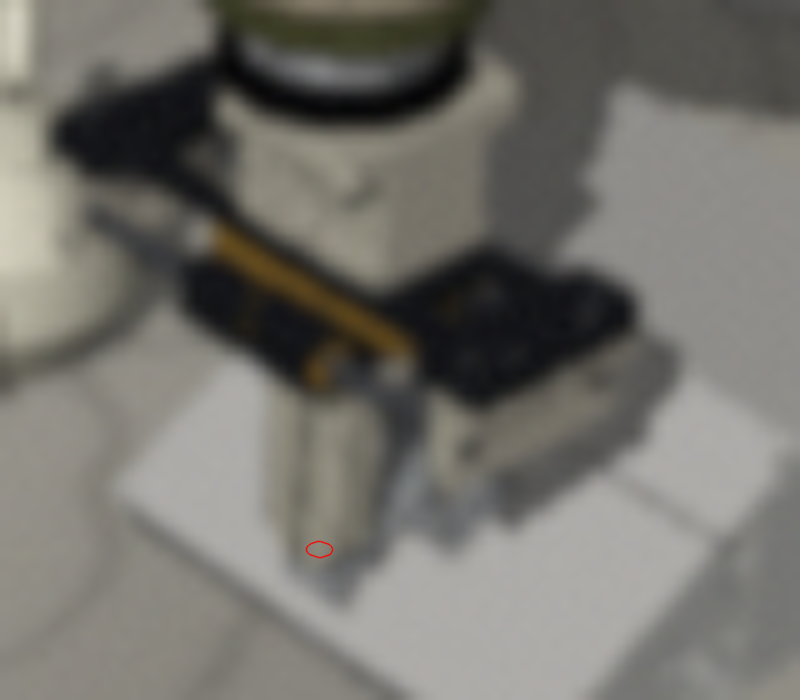

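Request:
jog_arm(
  commands=[1,0,0,0.002,0,1,0,0,0.002,0,1,0,0,0,0],
)

```text
t: 45.6
tool_pos: [0.5618, -0.0314, 0.0475]
orientation: [3.124, -0.334, 0.002]
force: [-1.7, 0.4, 5.8]
opening: 0.0003
```

Request:
jog_arm(
  commands=[1,0,0,0.0015,0,1,0,0,0.001,0,1,0,0,0,0],
)

```text
t: 45.85
tool_pos: [0.5626, -0.0313, 0.0469]
orientation: [-3.124, 0.334, -0.004]
force: [-6.9, 1.8, 18.8]
opening: 0.0003
```

Request:
jog_arm(
  commands=[1,0,0,-0.005,0,1,0,0,-0.015,0,1,0,-0.02,-0.03,0,1,0,-0.03,-0.035,0,1,0,-0.035,-0.035,0,1,0,-0.035,-0.035,0,1,0,-0.035,-0.02,0,1,-0.03,-0.03,0,0,1,-0.03,-0.03,0,0,1,-0.03,0,0,0,1,-0.03,0,0,0,1,0,0,0,0,1,0,0,0,0],
)

```text
t: 46.93
tool_pos: [0.4863, 0.1898, 0.2047]
orientation: [-3.124, 0.331, -0.001]
force: [1.0, -0.3, -0.1]
opening: -0.0
```

```bash
python3 - <<'E'
from h import *
s=st()
b=cam('side');a=cam('top','t32')
c=np.load('case.npy')
zoom(b,(130,220,310,420),7,[],'s32y')
zoom(b,(130,220,310,420),7,casesegs(c,lev=0,eye=0,lid=0,parts='kl'),'s32z')
zoom(a,(160,270,320,480),5,[],'t32z')
E
```

```text
t 46.93 case xyz mm [-362.5 -120.1  204.7] xang -12.09 tilt 0.02 F [ 1.  -0.3 -0.1] op -0.0
```

View pics/s32y.png

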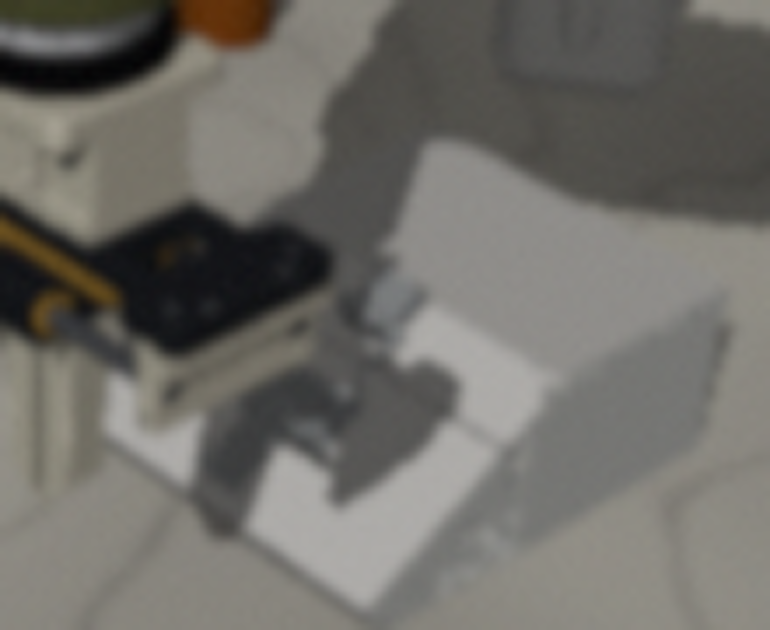

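View pics/s32z.png

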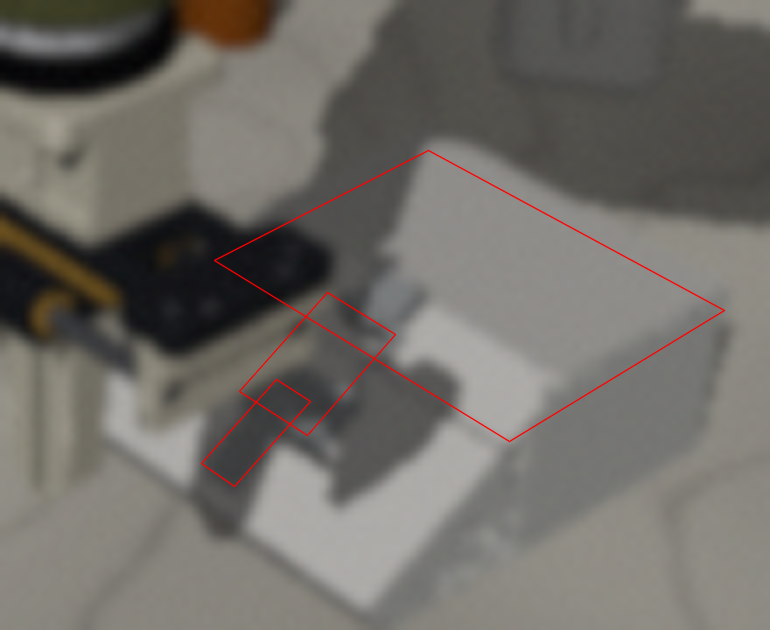

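View pics/t32z.png

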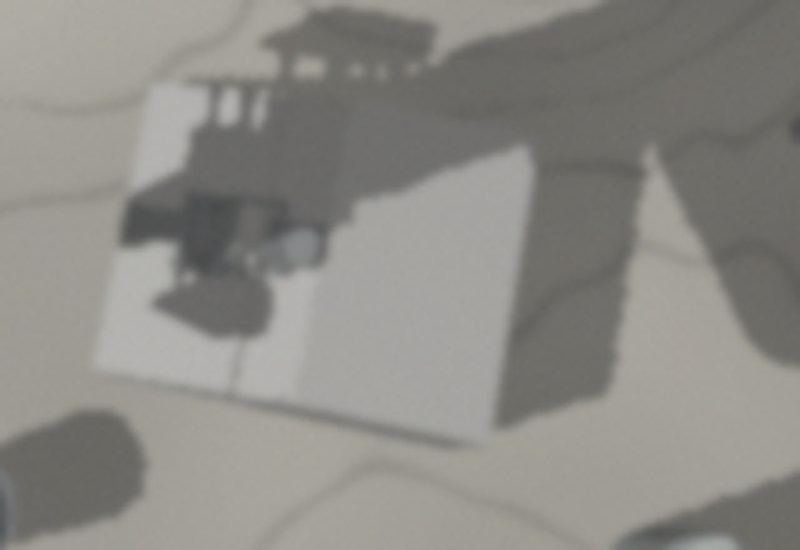

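View pics/t32.png

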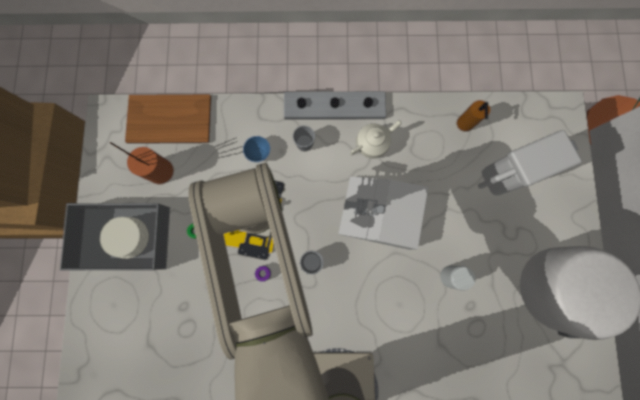

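Request:
jog_arm(
  commands=[1,-0.02,-0.02,0,0,1,-0.03,-0.03,0,0,1,-0.03,-0.03,0,0,1,-0.02,-0.03,0,0,1,0,-0.03,0,0,1,0,-0.02,0,0,1,0,0,0,0,1,0,0,0,0],
)

```text
t: 47.7
tool_pos: [0.4251, 0.3659, 0.2043]
orientation: [3.123, -0.333, -0.0]
force: [-0.7, -0.7, -0.8]
opening: 0.0003
```

```bash
python3 - <<'E'
from h import *
s=st()
b=cam('side');a=cam('top','t33')
c=np.load('case.npy')
zoom(b,(140,220,310,410),8,[],'s33y')
zoom(a,(165,255,325,435),7,[],'t33z')
zoom(a,(165,255,325,435),7,casesegs(c,lev=0,eye=0,lid=0,parts='kl'),'t33o')
for t in('lever_tip','loop_bar','keeper','lid_edge'):
    x=pin(t,a,2);y=pin(t,b,2);print(t,x,y)
    if x and y: X,e=tri(a,x[0][1:],b,y[0][1:]);print(np.round(tocase(X)*1e3,1),round(X[2]*1e3,1),round(e,4))
for t in('cup_a','teapot','tea_tin','bowl'): print(t,pin(t,a),pin(t,b))
E
```

```text
t 47.70 case xyz mm [-521.7 -217.1  204.3] xang -12.17 tilt 0.03 F [-0.7 -0.7 -0.8] op 0.3
lever_tip [(0.58, 204.1, 346.9), (0.5, 219.8, 247.0)] [(0.53, 196.6, 342.8)]
[-1.558e+02 -1.000e-01] 37.7 0.0006
loop_bar [(0.63, 215.2, 396.8), (0.58, 208.7, 373.9)] [(0.48, 173.0, 361.2), (0.46, 184.8, 449.1)]
[-18.9  15.4] 58.0 0.056
keeper [] [(0.93, 173.7, 358.9), (0.69, 162.8, 391.7)]
lid_edge [(0.65, 207.0, 378.8)] [(0.89, 178.0, 359.9)]
[-62.2  11.6] 60.6 0.0096
cup_a [(0.97, 141.6, 307.0)] [(0.73, 245.6, 371.0), (0.58, 199.8, 265.3)]
teapot [(0.84, 142.4, 369.7), (0.43, 138.8, 306.4)] [(0.91, 171.0, 309.8)]
tea_tin [(0.93, 279.5, 450.0), (0.2, 141.6, 306.5)] [(0.63, 185.9, 447.5)]
bowl [(0.82, 149.2, 258.0)] [(0.79, 230.1, 235.6)]
```

View pics/s33y.png

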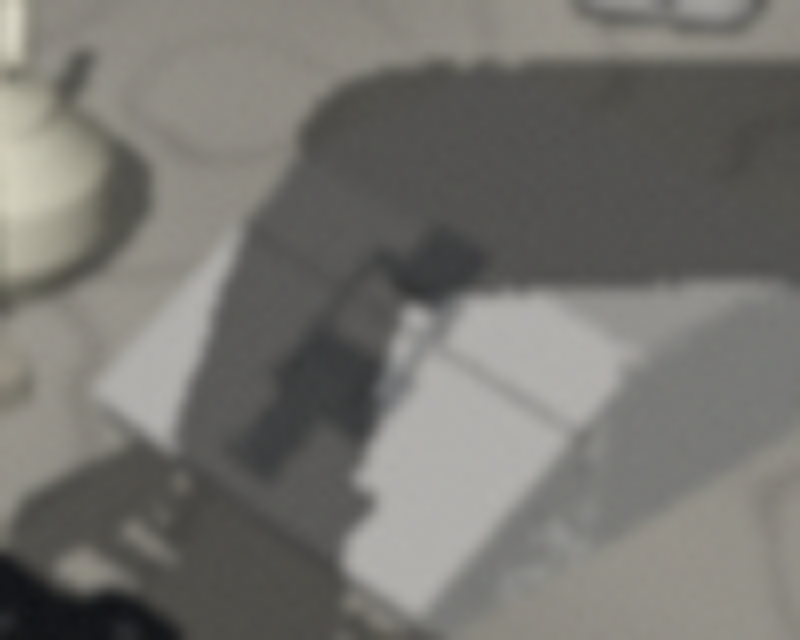

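View pics/t33z.png

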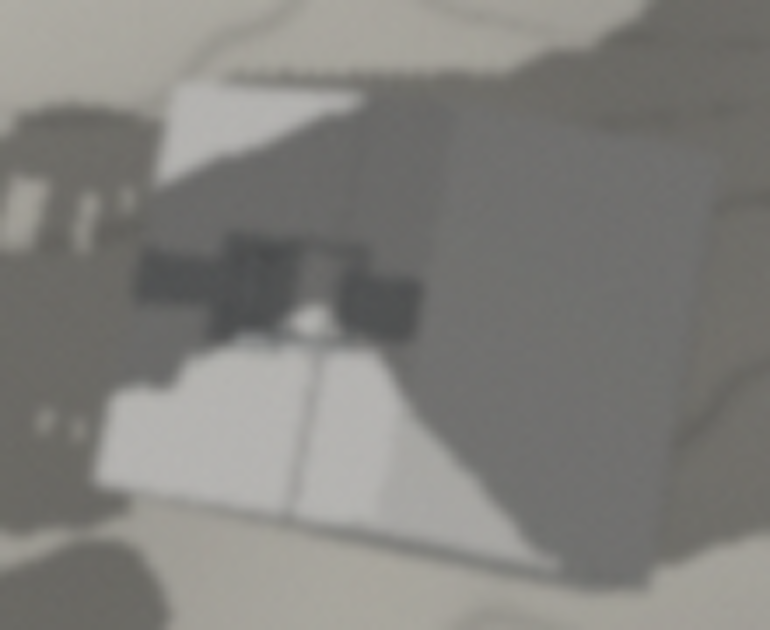

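View pics/t33o.png

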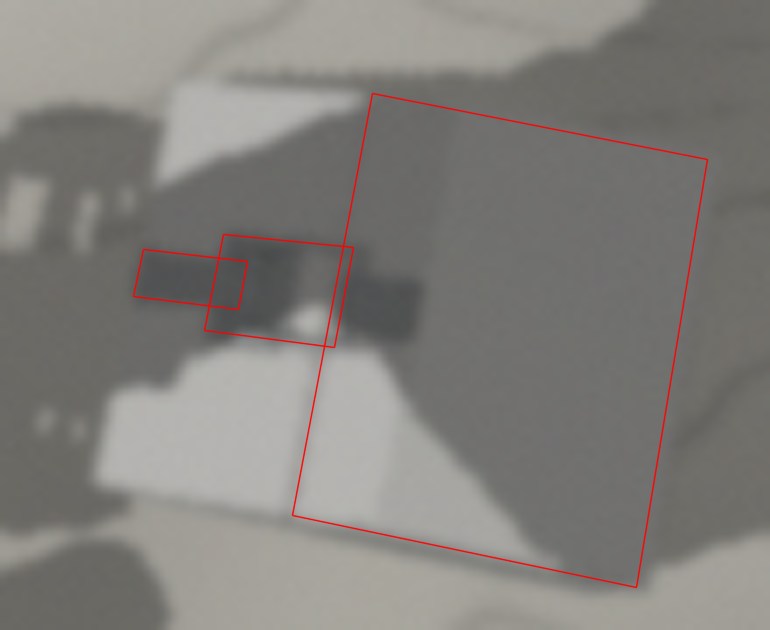

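```bash
python3 - <<'E'
from h import *
print(robot.close_job()); st()
E
```

```text
the job is handed in; nothing more can be done
None
the job is handed in; nothing more can be done
```

The job is handed in at about 48 s of the 208 s. All four cream rings that were there (three from the rack, plus the one on the counter) lie in the white case. The lid is shut, the loop is over the keeper and the lever is pressed flat.

**What my last checks showed:**
- **Rings:** a top view with the lid still open showed all four lying flat in the tray. The counter ring was knocked a few centimetres during the run; I found it again before picking it up.
- **Lid:** its outline matches the shut position in the top view.
- **Latch:** I hooked the loop while the lever was up. The lever met a firm stop at 19 N, and about 1.8 s after I let go it still lay flat, with the side wires reaching the keeper. The arm's shadow covered part of the latch in these pictures.
- **Other objects:** the cups, teapot, tin and bowl were detected where they stood at the start. I left the green and purple rings alone.

**What went wrong or disagreed:**
- **Force on the lid:** my first push on the open lid went badly. The wrist force reached about 49 N, probably because part of the gripper caught the keeper. I backed off and pushed again further to the side and higher, at about 2 to 3 N. If that contact was on the gripper's body, it may have passed the 40 N limit; I cannot tell.
- **Networks:** in the last check, the detector's position for the loop bar was unusable (56 mm mismatch between the two cameras), and it did not find the keeper in the top view. I judged the hooking from the pictures and from the lever staying down.

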